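# Set a copper plate to the scribed line on the drilling jig and clamp it

### The job

Get the copper plate ready for drilling on the jig. First bring it flat against the fence while it is still well short of the line, then slide it along the fence until its leading edge meets the line, without running past it, and swing the red toggle-clamp handle fully over so that the rubber foot holds the plate there. The copper is soft: feel for the fence and push gently, never with more than about 15 N, and leave everything else where it is.

Things in the scene. Friction and masses are not known exactly. Their poses are not given: they have to be found in the camera images.
- jig: Birch-ply drilling jig screwed to the table, 280 (x) x 420 (y) x 15 mm; origin under the middle of the bed, bed top 15 mm above it. Its aluminium fence (20 mm wide, 14 mm high, 380 mm long, along y) is bolted in slots: its face to the robot's side stands anywhere from jig x = 20 to 40 mm, always parallel to y, and is not measured: find it by feel. x runs across the bed towards the fence, y runs along the fence towards the line, z up
- line (a point): Point on the bed top on the middle of the thin black scribed line (2 mm wide, square to the fence, running over bed and fence): jig x = 30, y = 80, z = 15 mm. Axes as the jig's: this point's y = 0 is the middle of the line. Nothing stops the plate there
- plate: Loose flat copper plate, 75 (x) x 110 (y) x 10 mm, about 0.6 to 0.9 kg, lying on the bed on the robot's side of the fence, somewhat askew and 55 to 110 mm short of the line; origin at the centre of its underside. Its +x long edge goes against the fence and its +y end is the leading edge. It slides with a friction of about 3 to 7 N; fingers pressed down on it add to that. In place its origin is at jig y = 25 mm, 37.5 mm off the fence face. Two dark drilling marks on top
- edge_mid (a point): Middle of the plate's leading edge, on its top face: plate x = 0, y = 55, z = 10 mm
- corner_lead (a point): Fence-side corner of the plate at its leading end, underside: plate x = 37.5, y = 55 mm
- clamp_handle (a joint): Angle of the toggle clamp's handle: 0 open (leaning 46 degrees from upright towards the jig's +x, away from the fence), 1.02 rad closed, locked over centre against its stop (leaning 12 degrees towards the fence). Axis parallel to the jig's y at jig x = 96.5, y = 25, z = 34.5 mm; takes about 3 to 8 N at the grip and stays where it is left
- handle_grip (a point): Point on the axis of the red handle grip (17 mm thick, 58 mm long, round), 67 mm from the handle's pivot; the grip's end is 29 mm farther out. Open: jig x = 145, y = 25, z = 81 mm; closed: x = 82, z = 100 mm. It can be drawn towards the fence from behind, round its arc, with the shut fingers pointing down
- clamp_foot: Spring-loaded rubber foot (15 mm across) on the end of the clamp bar; origin on the bar's pivot (jig x = 68, z = 55 mm). While open, the bar stands up behind the fence, to about 75 mm above its pivot; as the handle comes over, the bar swings down. Closed, the foot stands on the plate at jig x = 9, y = 25 mm and presses it with about 4 N
- punch: Bystander: steel centre punch, 100 mm long, lying on the bed beyond the line
- screw_pot: Bystander: small white pot, 52 mm across and 32 mm high, on the bed behind the fence
- brush_mug: Bystander: blue mug with brushes, 80 mm across, about 200 mm high
- tape_roll: Bystander: orange roll of tape, 96 mm across, 24 mm high
- bottle: Bystander: white bottle with blue cap, 64 mm across, 150 mm high
- scissors: Bystander: red-handled scissors, 190 mm long, lying on the table
Not all that is in view belongs to the job. There is more than one size of the plate; the one meant has the size given above.

How it is judged:
By the outcome, as a careful person would: the job done as asked, in the order asked, and still so for the second after the job is handed in, with the robot touching nothing.
It also fails if it takes over 72 s, if anything falls off the work surface, if the arm or the gripper's body presses on something with over 40 N, if the wrist force passes 120 N, or if a joint passes its speed limit or range.

### The arm

A 6-joint arm with a two-finger parallel gripper is mounted at the origin on the work surface. World frame = base frame: x ahead of the robot, y to its left, z up, the work surface at z = 0. Lengths are in m, angles in degrees, forces in N, time in s.
With the tool pointing down it reaches from about 0.3 to 0.825 m from the base axis. Payload 5.4 kg.
Tool frame: the origin (TCP) lies on the centre line of the jaws, within the pads' length; the fingertips stand 14 mm ahead of it and the grasp point (between the pads) lies 5 mm behind it; z points along the fingers, x is the direction in which the jaws open and shut, and the axes are right-handed (so a half turn about z gives the same grasp; the last joint's range is limited). The gripper opens to 92 mm and grips with 3 to 60 N. Pads are 20 mm wide; open, the fingers measure 128 mm over their backs; the gripper's body (75 mm by 189 mm) begins 69 mm behind the grasp point.
Start: joints at [-76.954, 9.076, 91.501, -0, 79.423, -12.038], TCP at [0.244, -0.521, 0.229] pointing down, gripper open.
Joint ranges: [-166.64, 166.64], [-54.1, 131.32], [10.49, 154.53], [-73.88, 253.88], [9.74, 151.15], [-171.62, 171.62]. Speed limits (degrees/s): [147.25, 147.25, 180, 180, 180, 180].

### API

Orientations are given as a 3x3 rotation matrix whose columns are the frame's x, y, z axes.
In Python, from workcell import env, viewer gives the robot as it stands.
- The arm moves only by the tool step_arm, never from a script. Its argument "commands" is a list of rows, each an object of numbers: "tx", "ty", "tz": the shift along the tool's x, y, z in m; "wx", "wy", "wz": the turn, a rotation vector about the tool's x, y, z in rad. In form: [{"tx": .., "ty": .., "tz": .., "wx": .., "wy": .., "wz": ..}, ...]. A call has 1 to 20 rows; each row is the pose to reach, as a shift and turn from the pose measured when the call began, along the tool's axes at that moment; what a row does not reach only later rows make up. A row lasts 1/8 s, in which the tool goes at most 62.5 mm and 10.7 degrees, less where a joint would pass 70% of its speed; a pose out of reach is approached as far as the arm can. A call with a gripper value outside its range is refused whole. "hand" is the finger opening in m, from 0 to 0.0919, set as the call begins (left out, the last holds). The fingers move at their own pace and stop on an object; "squeeze" is the grip in N (left out, the last holds). Time passes only in rows, so rows that repeat a pose let the fingers close. It gives the time, the measured TCP pose, the force and the opening at its end, in the units of the state.
- env.observe(): the state, without advancing time (a new reading comes with each control period).
- viewer.snapshot(name): name is "side" or "top" or "wrist"; returns a dict with "frame" (420x560x3 uint8, red, green, blue), "mtx" (3x3 intrinsics, pixels), "T" (4x4, takes a point from camera to world coordinates). Camera axes: x right, y up, looking along -z (the intrinsics and any distortion apply to the point x, -y, -z); pixel columns grow to the right and rows downward; lengths in m; the calibration is good to about 2 mm. A picture is of the moment at which its call begins. There is no depth.
- env.sign_off(): hands the job in, once; it reports no verdict.
The state is a dict: "clock": time; "joint_positions": joint angles; "dq": joint speeds; "tau": joint torques, N m; "ee_pos": TCP position; "eef_rot": TCP orientation; "wrist_force": force on the tool from outside, world axes, zero at the start; "moment": the same for the moment, N m; "grip_width": finger opening in m.
Only numpy, scipy, OpenCV 4.12 (cv2) and the standard library are available. Lean on these libraries where they do the work, as an engineer would, in place of code of your own. Each camera call takes 0.05 s, during which the arm holds its last target.

## Working session

There is one attempt and no reset: what is moved stays moved. The work goes in short steps, Python scripts to look and compute and a tool call to move; the robot and the scene stay as the last step left them, time stands still between calls to the robot, and variables do not carry over. Pictures are saved under pics/ and viewed, and the job is handed in when it is done.

Besides the shell and the picture viewer there is one more tool, called after ">>>" by a JSON object that holds its "fn" and its "kwargs", one argument or row to a line. step_arm: Moves the arm, as the interface text tells. Its arguments: {"type":"object","properties":{"commands":{"type":"array"},"hand":{"type":"number"},"squeeze":{"type":"number"}},"required":["commands"]}

```bash
ls; mkdir -p pics; python3 - <<'E'
from workcell import env, viewer
import cv2,numpy as np
print(env.observe())
for n in ["side","top","wrist"]:
    s=viewer.snapshot(n); cv2.imwrite(f"pics/{n}0.png",s["frame"][:,:,::-1]); print(n,s["mtx"].tolist(),np.round(s["T"],4).tolist(),[k for k in s])
E
```

```text
pics
{'clock': 0.0, 'joint_positions': array([-7.69535018e+01,  9.11216659e+00,  9.15711161e+01, -1.55277397e-04,
        7.94217498e+01, -1.20363021e+01]), 'dq': array([ 0.0155333 ,  0.00219089, -0.0548583 ,  0.02456186,  0.01855506,
       -0.03668869]), 'tau': array([ 1.53883273e-03, -3.85569298e+01, -3.22103906e+01,  7.02225929e-02,
        3.76996142e-02, -1.48207846e-04]), 'ee_pos': array([ 0.24361666, -0.52019206,  0.22763287]), 'eef_rot': array([[ 4.23927639e-01, -9.05695966e-01, -4.16416381e-04],
       [-9.05694287e-01, -4.23927673e-01,  1.78524132e-03],
       [-1.79341629e-03, -3.79667200e-04, -9.99998320e-01]]), 'wrist_force': array([0.41339813, 1.13901659, 0.42923335]), 'moment': array([ 0.0186861 , -0.01270079, -0.03238409]), 'grip_width': 0.09222154426569149}
side [[536.3454991695152, 0.0, 283.75282777649926], [0.0, 536.3454991695152, 202.18493749015914], [0.0, 0.0, 1.0]] [[-0.8792, 0.3012, -0.3691, -0.0256], [-0.4763, -0.5411, 0.6931, 0.9019], [0.009, 0.7851, 0.6192, 0.889], [0.0, 0.0, 0.0, 1.0]] ['frame', 'mtx', 'T']
top [[531.6081133256404, 0.0, 278.4360624472707], [0.0, 531.6081133256404, 211.37700575585674], [0.0, 0.0, 1.0]] [[0.0199, 0.9933, -0.1142, 0.294], [-0.9998, 0.0203, 0.0021, 0.0021], [0.0044, 0.1141, 0.9935, 1.4678], [0.0, 0.0, 0.0, 1.0]] ['frame', 'mtx', 'T']
wrist [[356.7006753534437, 0.0, 279.7005704851001], [0.0, 356.7006753534437, 205.54803120149307], [0.0, 0.0, 1.0]] [[0.4243, 0.8708, 0.2483, 0.3152], [-0.9055, 0.4083, 0.1155, -0.488], [-0.0008, -0.2739, 0.9618, 0.3822], [0.0, 0.0, 0.0, 1.0]] ['frame', 'mtx', 'T']
```

View pics/top0.png

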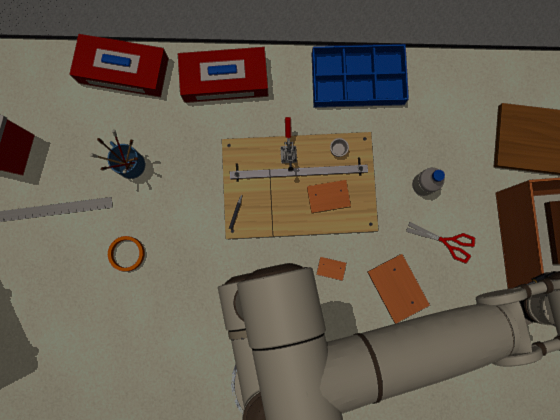

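View pics/side0.png

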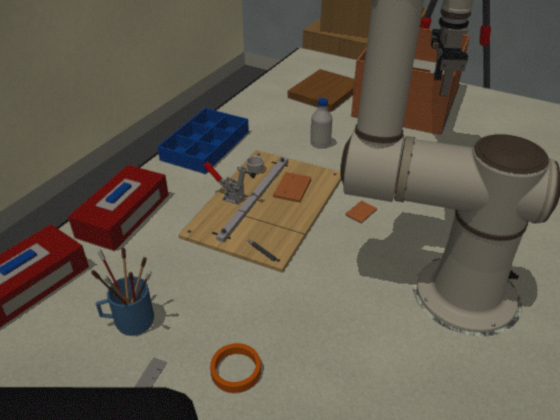

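View pics/wrist0.png

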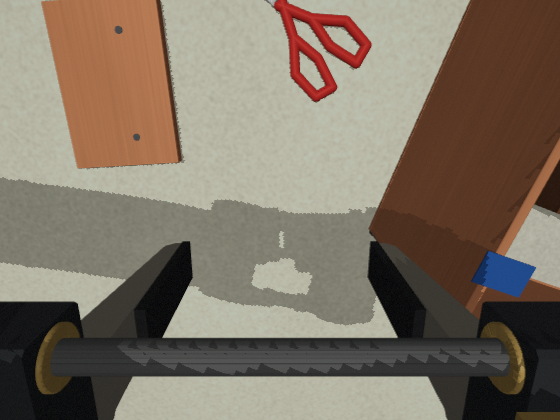

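The top view shows the jig at about px (222–378, 132–238). The plate is at (328,196), the line at x≈271, and the handle at (288,127) to (288,150). I'll enlarge the view to measure.

```bash
cat > h.py <<'E'
import cv2,numpy as np
def ray(s,u,v):
    K=s["mtx"];T=s["T"]
    d=np.array([(u-K[0,2])/K[0,0],-(v-K[1,2])/K[1,1],-1.0])
    return T[:3,3],T[:3,:3]@d
def at_z(s,u,v,z):
    o,d=ray(s,u,v); return o+d*(z-o[2])/d[2]
def proj(s,p):
    K=s["mtx"];T=s["T"]; q=T[:3,:3].T@(np.asarray(p)-T[:3,3]); 
    return np.array([K[0,2]+K[0,0]*q[0]/-q[2],K[1,2]+K[1,1]*-q[1]/-q[2]])
def crop(s,x0,y0,x1,y1,f,name):
    im=cv2.resize(s["frame"][y0:y1,x0:x1,::-1],None,fx=f,fy=f,interpolation=cv2.INTER_CUBIC); cv2.imwrite(name,im)
E
python3 - <<'E'
from workcell import viewer
from h import *
s=viewer.snapshot("top"); crop(s,210,110,390,250,4.4,"pics/topc.png")
s=viewer.snapshot("side"); crop(s,170,140,350,275,4.4,"pics/sidec.png")
E
```

```text
(no output)
```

View pics/topc.png

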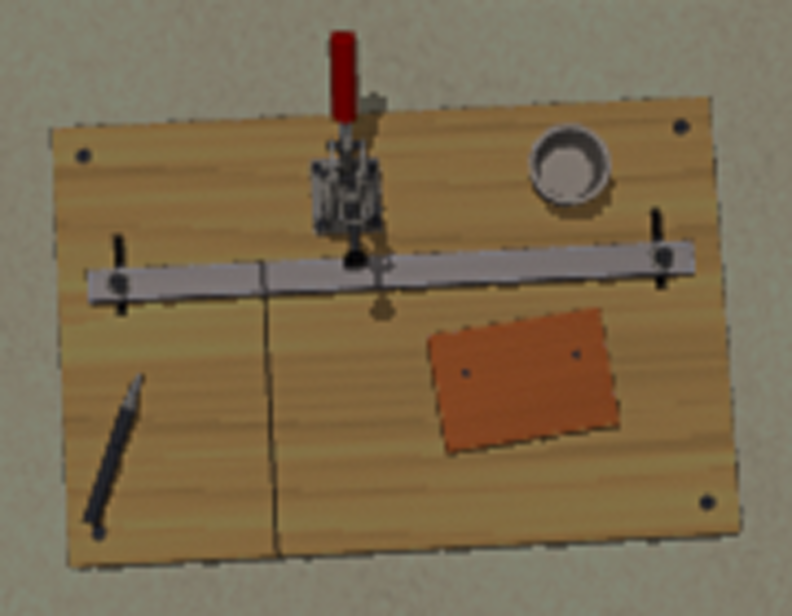

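View pics/sidec.png

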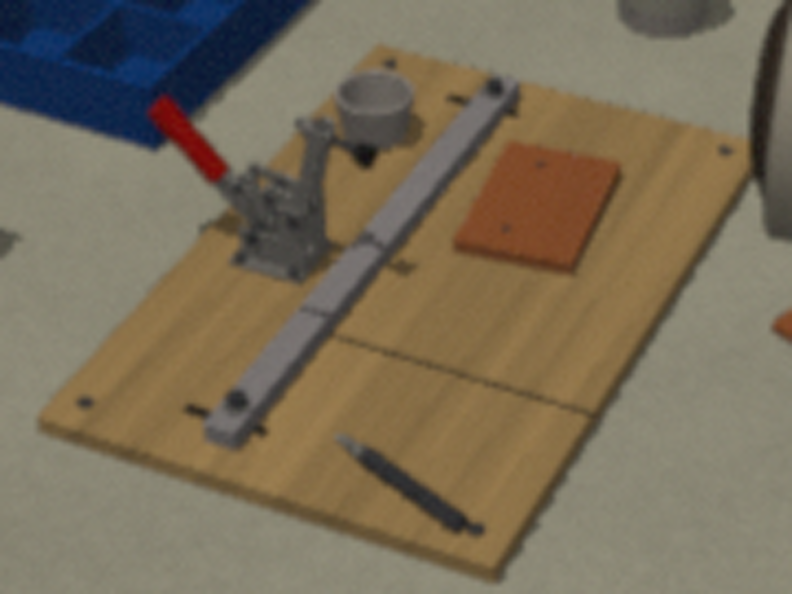

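The top crop shows the jig corners at (51,128), (710,97), (740,534) and (70,567), the plate corners at (429,336), (600,309), (620,427) and (449,453), and the line from (263,262) to (278,556). The bar stands up behind the fence.

```bash
cat >> h.py <<'E'
def fit(P,Q): # Q local -> P world 2d
    P=np.array(P);Q=np.array(Q,float);p=P.mean(0);q=Q.mean(0)
    H=(Q-q).T@(P-p);a=np.arctan2(H[0,1]-H[1,0],H[0,0]+H[1,1])
    R=np.array([[np.cos(a),-np.sin(a)],[np.sin(a),np.cos(a)]]);return a,p-R@q,np.linalg.norm(P-(Q@R.T+p-R@q),axis=1)
E
python3 - <<'E'
from workcell import viewer
from h import *
s=viewer.snapshot("top")
def W(pts,z): return [at_z(s,(x+.5)/4.4-.5+210,(y+.5)/4.4-.5+110,z)[:2] for x,y in pts]
a,t,r=fit(W([(51,128),(710,97),(740,534),(70,567)],.015),[(.14,.21),(.14,-.21),(-.14,-.21),(-.14,.21)])
print("jig",np.degrees(a),t,r)
R=np.array([[np.cos(a),-np.sin(a)],[np.sin(a),np.cos(a)]])
J=lambda p:(np.array(p)-t)@R
b,tp,rp=fit(W([(429,336),(600,309),(620,427),(449,453)],.025),[(.0375,.055),(.0375,-.055),(-.0375,-.055),(-.0375,.055)])
print("plate",np.degrees(b-a),tp,J(tp),rp)
print("plate corners in jig",J(W([(429,336),(600,309),(620,427),(449,453)],.025)))
print("line",J(W([(265,300),(278,556)],.015)))
print("fence top lower edge",J(W([(89,304),(694,273)],.029)), "upper",J(W([(89,270),(694,242)],.029)))
print("pot",J(W([(570,165)],.047)),"punch tip",J(W([(138,378)],.02)))
print("grip end", J(W([(343,35)],.1)))
q=viewer.snapshot("side")
def Ws(pts,z): return [at_z(q,(x+.5)/4.4-.5+170,(y+.5)/4.4-.5+140,z)[:2] for x,y in pts]
c=[(40,422),(382,44),(752,140),(497,572)]
a2,t2,r2=fit(Ws(c,.015),[(.14,.21),(.14,-.21),(-.14,-.21),(-.14,.21)]);print("jig side",np.degrees(a2),t2,r2)
b2,tp2,rp2=fit(Ws([(455,243),(513,142),(621,162),(575,265)],.025),[(.0375,.055),(.0375,-.055),(-.0375,-.055),(-.0375,.055)]);print("plate side",np.degrees(b2-a),tp2,J(tp2),rp2)
E
```

```text
jig 3.995464852648253 [ 0.53714872 -0.05621478] [0.00026228 0.00061454 0.00113467 0.00143554]
plate 6.073755482911389 [ 0.50438526 -0.13823536] [-0.03839882 -0.07953836] [0.00078546 0.00080132 0.00111773 0.00119082]
plate corners in jig [[-0.00709055 -0.0216479 ]
 [ 0.00472152 -0.12946056]
 [-0.07011465 -0.13710708]
 [-0.08111161 -0.02993791]]
line [[ 0.0224956   0.07956907]
 [-0.13912434  0.07924102]]
fence top lower edge [[ 0.02283505  0.1892098 ]
 [ 0.02392102 -0.18907078]] upper [[ 0.04433864  0.18836155]
 [ 0.04357879 -0.19042819]]
pot [[ 0.09228066 -0.11356536]] punch tip [[-0.02388016  0.16119676]]
grip end [[0.16617412 0.02475752]]
jig side 4.730102987407616 [ 0.53651208 -0.05853413] [0.00261063 0.00657216 0.00720944 0.00306921]
plate side 7.215712943840361 [ 0.50319325 -0.1414595 ] [-0.03981258 -0.08267162] [0.00129389 0.00224546 0.00174868 0.00051235]
```

```bash
cat >> h.py <<'E'
from scipy.spatial.transform import Rotation as Ro
JA=np.radians(4.0); JT=np.array([0.5371,-0.0562])
JR=np.array([[np.cos(JA),-np.sin(JA)],[np.sin(JA),np.cos(JA)]])
def toJ(p): return (np.array(p)[:2]-JT)@JR
def toW(j): return JR@np.array(j)+JT
# tool orientation: x=-jig y, y=-jig x, z down
R0=np.array([[np.sin(JA),-np.cos(JA),0],[-np.cos(JA),-np.sin(JA),0],[0,0,-1]]).astype(float)
def go(jx,jy,z,Rg=R0):
    from workcell import env
    o=env.observe(); R=np.array(o["eef_rot"]); p=o["ee_pos"]
    d=R.T@(np.append(toW([jx,jy]),z)-p); w=Ro.from_matrix(R.T@Rg).as_rotvec()
    print("t",np.round(d,4),"w",np.round(w,4),"now jig",np.round(toJ(p),4),"z",round(p[2],4),"F",np.round(o["wrist_force"],2),"clk",o["clock"])
def st():
    from workcell import env
    o=env.observe();f=np.array(o["wrist_force"]);print("jig",np.round(toJ(o["ee_pos"]),4),"z",round(o["ee_pos"][2],4),"Fjig",np.round(f[:2]@JR,2),round(f[2],2),"M",np.round(o["moment"],2),"w",o["grip_width"],"clk",o["clock"])
E
python3 -c "
from h import *
go(-.11,-.082,.2)"
```

```text
t [-0.2593 -0.3305  0.0285] w [-0.      0.0004  0.368 ] now jig [-0.3251 -0.4428] z 0.2284 F [ 0.19  0.26 -0.56] clk 0.35
```

>>> {"fn": "step_arm", "kwargs": {
  "commands": [
    {"tx": -0.026, "ty": -0.033, "tz": 0.003, "wz": 0.037},
    {"tx": -0.052, "ty": -0.066, "tz": 0.006, "wz": 0.074},
    {"tx": -0.085, "ty": -0.11, "tz": 0.01, "wz": 0.12},
    {"tx": -0.12, "ty": -0.153, "tz": 0.014, "wz": 0.17},
    {"tx": -0.155, "ty": -0.198, "tz": 0.018, "wz": 0.22},
    {"tx": -0.19, "ty": -0.242, "tz": 0.022, "wz": 0.27},
    {"tx": -0.22, "ty": -0.28, "tz": 0.025, "wz": 0.32},
    {"tx": -0.245, "ty": -0.312, "tz": 0.027, "wz": 0.35},
    {"tx": -0.259, "ty": -0.33, "tz": 0.0285, "wz": 0.368},
    {"tx": -0.259, "ty": -0.33, "tz": 0.0285, "wz": 0.368},
    {"tx": -0.259, "ty": -0.33, "tz": 0.0285, "wz": 0.368}
  ],
  "hand": 0.05
}}

```text
invalid input at $.commands[0]: expected keys tx, ty, tz, wx, wy, wz
```

```bash
python3 -c "
from h import *
from workcell import viewer
st();go(-.11,-.082,.033)
s=viewer.snapshot('wrist');cv2.imwrite('pics/w1.png',s['frame'][:,:,::-1])"
```

```text
jig [-0.3251 -0.4428] z 0.2284 Fjig [0.21 0.24] -0.56 M [-0.   -0.01  0.03] w 0.09200498631737837 clk 0.35
t [-0.2592 -0.3305  0.1955] w [-0.      0.0004  0.368 ] now jig [-0.3251 -0.4428] z 0.2284 F [ 0.19  0.26 -0.56] clk 0.35
```

View pics/w1.png

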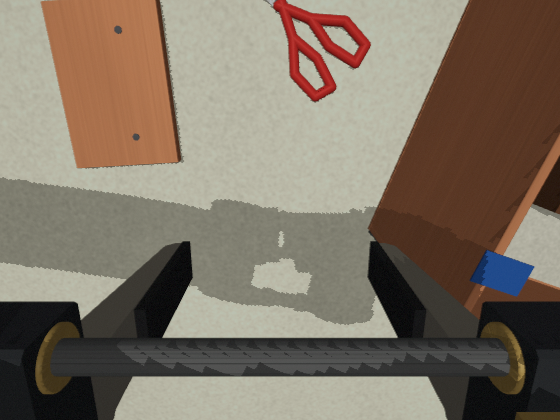

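The call was refused because every row needs all six keys. The arm hasn't moved and the picture is unchanged.

>>> {"fn": "step_arm", "kwargs": {
  "commands": [
    {"tx": -0.026, "ty": -0.033, "tz": 0.003, "wx": 0, "wy": 0, "wz": 0.037},
    {"tx": -0.052, "ty": -0.066, "tz": 0.006, "wx": 0, "wy": 0, "wz": 0.074},
    {"tx": -0.085, "ty": -0.11, "tz": 0.01, "wx": 0, "wy": 0, "wz": 0.12},
    {"tx": -0.12, "ty": -0.153, "tz": 0.014, "wx": 0, "wy": 0, "wz": 0.17},
    {"tx": -0.155, "ty": -0.198, "tz": 0.018, "wx": 0, "wy": 0, "wz": 0.22},
    {"tx": -0.19, "ty": -0.242, "tz": 0.022, "wx": 0, "wy": 0, "wz": 0.27},
    {"tx": -0.22, "ty": -0.28, "tz": 0.025, "wx": 0, "wy": 0, "wz": 0.32},
    {"tx": -0.245, "ty": -0.312, "tz": 0.027, "wx": 0, "wy": 0, "wz": 0.35},
    {"tx": -0.259, "ty": -0.33, "tz": 0.0285, "wx": 0, "wy": 0, "wz": 0.368},
    {"tx": -0.259, "ty": -0.33, "tz": 0.0285, "wx": 0, "wy": 0, "wz": 0.368},
    {"tx": -0.259, "ty": -0.33, "tz": 0.0285, "wx": 0, "wy": 0, "wz": 0.368}
  ],
  "hand": 0.05
}}

```text
clock: 1.78
ee_pos: [0.4326, -0.1468, 0.2001]
eef_rot: [[0.07, -0.998, -0.0], [-0.998, -0.07, -0.0], [0.0, 0.0, -1.0]]
wrist_force: [0.1, 0.3, -0.3]
grip_width: 0.0499
```

```bash
python3 -c "
from h import *
from workcell import viewer
st();go(-.11,-.082,.033)
s=viewer.snapshot('wrist');cv2.imwrite('pics/w2.png',s['frame'][:,:,::-1])
for n,p in dict(tl=(.0375,.055),tr=(.0375,-.055)).items(): pass
print([proj(s,list(toW(j))+[.025]) for j in [(-.0071,-.0216),(.0047,-.1295),(-.0701,-.1371),(-.0811,-.0299)]], proj(s,list(toW((.023,-.19)))+[.029]),proj(s,list(toW((0,.08)))+[.015]))
"
```

```text
jig [-0.1106 -0.0831] z 0.2001 Fjig [0.16 0.26] -0.34 M [ 0.    0.02 -0.04] w 0.049942331301009925 clk 1.775
t [-0.0012 -0.0006  0.1671] w [ 0.0002 -0.0002  0.    ] now jig [-0.1106 -0.0831] z 0.2001 F [ 0.14  0.28 -0.34] clk 1.775
[array([208.14668146,  74.38099704]), array([332.76811277,  59.88135395]), array([337.68741774, 147.33810545]), array([221.46386782, 159.24898805])] [406.70607605  35.85548651] [95.79960432 66.74745542]
```

View pics/w2.png

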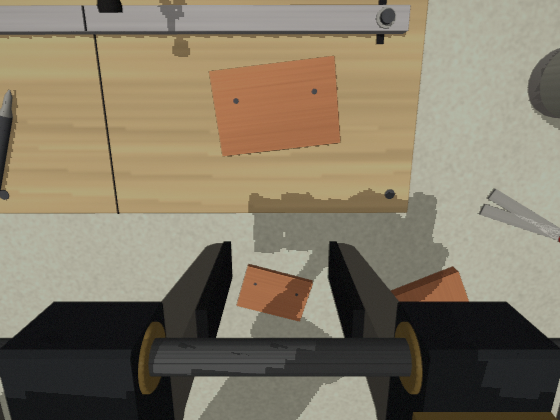

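The wrist view matches the calibration to about 3 px: plate corners at (209,71), (334,56), (340,143) and (223,156). The fingers are centred on the plate's near edge, so I'll lower them.

>>> {"fn": "step_arm", "kwargs": {
  "commands": [
    {"tx": -0.001, "ty": -0.0, "tz": 0.03, "wx": 0, "wy": 0, "wz": 0},
    {"tx": -0.001, "ty": 0, "tz": 0.07, "wx": 0, "wy": 0, "wz": 0},
    {"tx": -0.001, "ty": 0, "tz": 0.11, "wx": 0, "wy": 0, "wz": 0},
    {"tx": -0.001, "ty": 0, "tz": 0.145, "wx": 0, "wy": 0, "wz": 0},
    {"tx": -0.001, "ty": 0, "tz": 0.161, "wx": 0, "wy": 0, "wz": 0},
    {"tx": -0.001, "ty": 0, "tz": 0.167, "wx": 0, "wy": 0, "wz": 0},
    {"tx": -0.001, "ty": 0, "tz": 0.167, "wx": 0, "wy": 0, "wz": 0}
  ]
}}

```text
clock: 2.7
ee_pos: [0.433, -0.1467, 0.0339]
eef_rot: [[0.069, -0.998, 0.001], [-0.998, -0.069, -0.001], [0.001, -0.001, -1.0]]
wrist_force: [0.6, 0.6, -0.1]
grip_width: 0.0499
```

```bash
python3 -c "
from h import *
from workcell import viewer
st()
s=viewer.snapshot('wrist');cv2.imwrite('pics/w3.png',s['frame'][:,:,::-1])
"
```

```text
jig [-0.1101 -0.0831] z 0.0339 Fjig [0.65 0.52] -0.07 M [ 0.04  0.02 -0.07] w 0.04993753059305912 clk 2.7
```

View pics/w3.png

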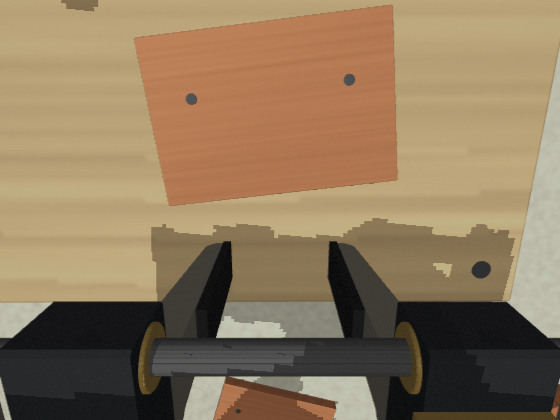

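The plate is ahead of the open fingers, with its near edge at rows 180–206. I'll push gently towards the fence.

>>> {"fn": "step_arm", "kwargs": {
  "commands": [
    {"tx": 0, "ty": -0.003, "tz": 0.001, "wx": 0, "wy": 0, "wz": 0},
    {"tx": 0, "ty": -0.007, "tz": 0.001, "wx": 0, "wy": 0, "wz": 0},
    {"tx": 0, "ty": -0.01, "tz": 0.001, "wx": 0, "wy": 0, "wz": 0},
    {"tx": 0, "ty": -0.012, "tz": 0.001, "wx": 0, "wy": 0, "wz": 0},
    {"tx": 0, "ty": -0.0135, "tz": 0.001, "wx": 0, "wy": 0, "wz": 0},
    {"tx": 0, "ty": -0.015, "tz": 0.001, "wx": 0, "wy": 0, "wz": 0},
    {"tx": 0, "ty": -0.0165, "tz": 0.001, "wx": 0, "wy": 0, "wz": 0},
    {"tx": 0, "ty": -0.018, "tz": 0.001, "wx": 0, "wy": 0, "wz": 0},
    {"tx": 0, "ty": -0.0195, "tz": 0.001, "wx": 0, "wy": 0, "wz": 0},
    {"tx": 0, "ty": -0.021, "tz": 0.001, "wx": 0, "wy": 0, "wz": 0},
    {"tx": 0, "ty": -0.0225, "tz": 0.001, "wx": 0, "wy": 0, "wz": 0},
    {"tx": 0, "ty": -0.024, "tz": 0.001, "wx": 0, "wy": 0, "wz": 0},
    {"tx": 0, "ty": -0.0255, "tz": 0.001, "wx": 0, "wy": 0, "wz": 0},
    {"tx": 0, "ty": -0.027, "tz": 0.001, "wx": 0, "wy": 0, "wz": 0},
    {"tx": 0, "ty": -0.0285, "tz": 0.001, "wx": 0, "wy": 0, "wz": 0},
    {"tx": 0, "ty": -0.03, "tz": 0.001, "wx": 0, "wy": 0, "wz": 0}
  ]
}}

```text
clock: 4.75
ee_pos: [0.4617, -0.1439, 0.0327]
eef_rot: [[0.069, -0.998, -0.002], [-0.998, -0.069, 0.001], [-0.001, 0.002, -1.0]]
wrist_force: [-6.4, 1.1, 2.8]
grip_width: 0.0503
```

```bash
python3 -c "
from h import *
from workcell import viewer
st()
s=viewer.snapshot('wrist');cv2.imwrite('pics/w4.png',s['frame'][:,:,::-1])
"
```

```text
jig [-0.0813 -0.0822] z 0.0327 Fjig [-6.35  1.52] 2.84 M [0.33 1.05 0.15] w 0.050270895765573434 clk 4.75
```

View pics/w4.png

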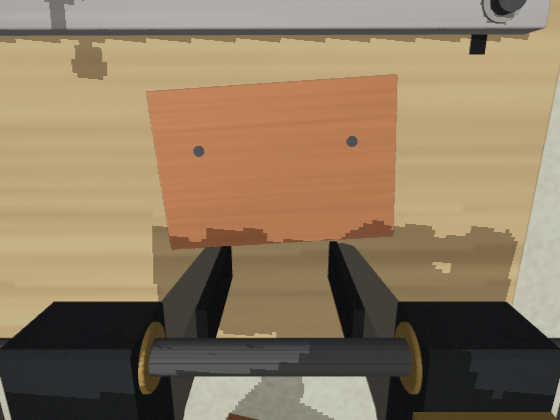

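The plate is turning square (near edge at rows 236–248) and the push is about 6 N. About 18 mm remain to the fence.

>>> {"fn": "step_arm", "kwargs": {
  "commands": [
    {"tx": 0, "ty": -0.0025, "tz": 0.0, "wx": 0, "wy": 0, "wz": 0},
    {"tx": 0, "ty": -0.004, "tz": 0, "wx": 0, "wy": 0, "wz": 0},
    {"tx": 0, "ty": -0.0055, "tz": 0, "wx": 0, "wy": 0, "wz": 0},
    {"tx": 0, "ty": -0.007, "tz": 0, "wx": 0, "wy": 0, "wz": 0},
    {"tx": 0, "ty": -0.0085, "tz": 0, "wx": 0, "wy": 0, "wz": 0},
    {"tx": 0, "ty": -0.0095, "tz": 0, "wx": 0, "wy": 0, "wz": 0},
    {"tx": 0, "ty": -0.0105, "tz": 0, "wx": 0, "wy": 0, "wz": 0},
    {"tx": 0, "ty": -0.0115, "tz": 0, "wx": 0, "wy": 0, "wz": 0},
    {"tx": 0, "ty": -0.0125, "tz": 0, "wx": 0, "wy": 0, "wz": 0}
  ]
}}

```text
clock: 5.92
ee_pos: [0.4729, -0.1425, 0.0321]
eef_rot: [[0.07, -0.998, -0.006], [-0.998, -0.07, 0.002], [-0.002, 0.006, -1.0]]
wrist_force: [-5.8, -0.7, 2.6]
grip_width: 0.0503
```

```bash
python3 -c "
from h import *
from workcell import viewer
st()
s=viewer.snapshot('wrist');cv2.imwrite('pics/w5.png',s['frame'][:,:,::-1])
"
```

```text
jig [-0.0701 -0.0816] z 0.0321 Fjig [-5.87 -0.31] 2.6 M [0.06 1.04 0.03] w 0.050296339951673465 clk 5.925
```

View pics/w5.png

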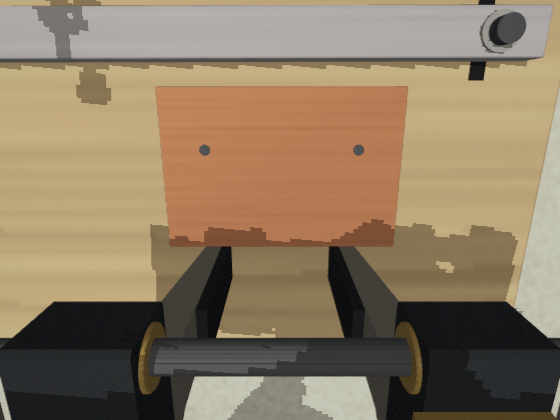

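The plate is now square: its front edge is at row 87 and the fence at about row 60, roughly 9 mm away. Next I'll feel for the fence in short calls.

>>> {"fn": "step_arm", "kwargs": {
  "commands": [
    {"tx": 0, "ty": -0.002, "tz": 0.0, "wx": 0, "wy": 0, "wz": 0},
    {"tx": 0, "ty": -0.003, "tz": 0, "wx": 0, "wy": 0, "wz": 0},
    {"tx": 0, "ty": -0.004, "tz": 0, "wx": 0, "wy": 0, "wz": 0},
    {"tx": 0, "ty": -0.005, "tz": 0, "wx": 0, "wy": 0, "wz": 0},
    {"tx": 0, "ty": -0.006, "tz": 0, "wx": 0, "wy": 0, "wz": 0}
  ]
}}

```text
clock: 6.6
ee_pos: [0.4778, -0.1418, 0.0318]
eef_rot: [[0.07, -0.998, -0.009], [-0.998, -0.07, 0.002], [-0.003, 0.008, -1.0]]
wrist_force: [-6.0, -0.4, 4.1]
grip_width: 0.0506
```

```bash
python3 -c "
from h import *
from workcell import viewer
st()
s=viewer.snapshot('wrist');crop(s,130,0,430,220,2.6,'pics/w6.png')
"
```

```text
jig [-0.0652 -0.0813] z 0.0318 Fjig [-6.03  0.05] 4.07 M [-0.13  1.12 -0.  ] w 0.05061789208906658 clk 6.6
```

View pics/w6.png

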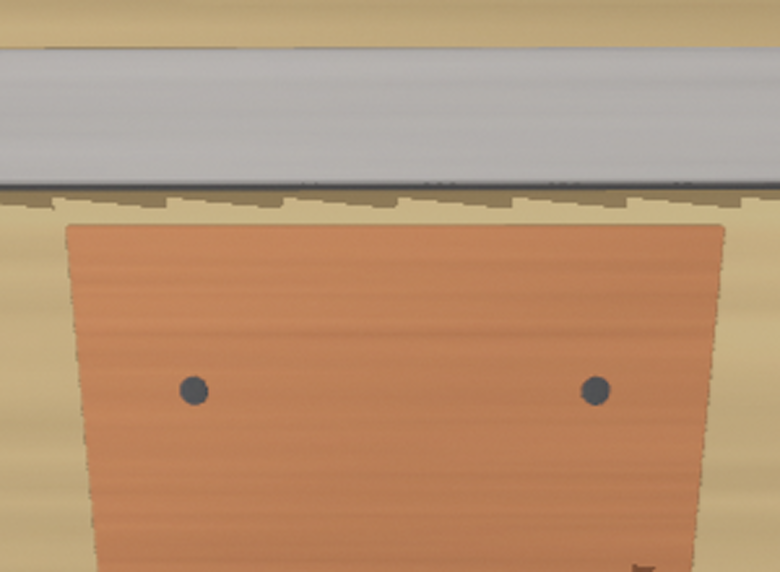

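The gap is about 38 px, or 6 mm, and square. I'll continue at 0.5–1 mm per row.

>>> {"fn": "step_arm", "kwargs": {
  "commands": [
    {"tx": 0, "ty": -0.0015, "tz": -0.001, "wx": 0, "wy": 0, "wz": 0},
    {"tx": 0, "ty": -0.0025, "tz": -0.001, "wx": 0, "wy": 0, "wz": 0},
    {"tx": 0, "ty": -0.0035, "tz": -0.001, "wx": 0, "wy": 0, "wz": 0},
    {"tx": 0, "ty": -0.0042, "tz": -0.001, "wx": 0, "wy": 0, "wz": 0},
    {"tx": 0, "ty": -0.0048, "tz": -0.001, "wx": 0, "wy": 0, "wz": 0}
  ]
}}

```text
clock: 7.28
ee_pos: [0.4826, -0.1414, 0.0327]
eef_rot: [[0.07, -0.998, -0.009], [-0.998, -0.07, 0.003], [-0.003, 0.009, -1.0]]
wrist_force: [-2.1, -0.1, -3.2]
grip_width: 0.0503
```

```bash
python3 -c "
from h import *
from workcell import viewer
st()
s=viewer.snapshot('wrist');crop(s,130,0,430,220,2.6,'pics/w7.png')
"
```

```text
jig [-0.0603 -0.0811] z 0.0327 Fjig [-2.07  0.01] -3.15 M [0.04 0.65 0.03] w 0.050254881280726055 clk 7.275
```

View pics/w7.png

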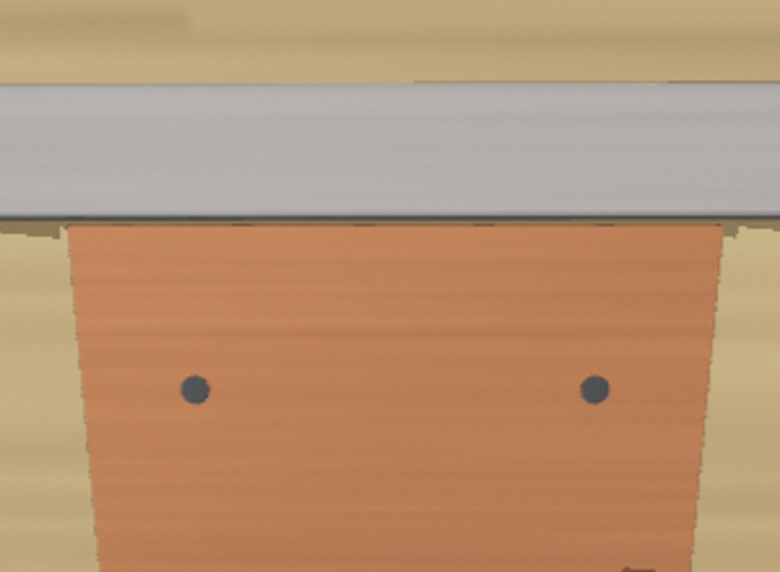

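>>> {"fn": "step_arm", "kwargs": {
  "commands": [
    {"tx": 0, "ty": -0.0005, "tz": 0, "wx": 0, "wy": 0, "wz": 0},
    {"tx": 0, "ty": -0.001, "tz": 0, "wx": 0, "wy": 0, "wz": 0}
  ]
}}

```text
clock: 7.58
ee_pos: [0.4836, -0.1413, 0.0327]
eef_rot: [[0.07, -0.998, -0.009], [-0.998, -0.07, 0.003], [-0.003, 0.009, -1.0]]
wrist_force: [-4.6, -0.9, -0.3]
grip_width: 0.0501
```

```bash
python3 -c "
from h import *
st()
"
```

```text
jig [-0.0593 -0.0811] z 0.0327 Fjig [-4.69 -0.58] -0.34 M [-0.08  0.85  0.05] w 0.050105584884906115 clk 7.575
```

>>> {"fn": "step_arm", "kwargs": {
  "commands": [
    {"tx": 0, "ty": -0.0006, "tz": 0, "wx": 0, "wy": 0, "wz": 0},
    {"tx": 0, "ty": -0.001, "tz": 0, "wx": 0, "wy": 0, "wz": 0}
  ]
}}

```text
clock: 7.82
ee_pos: [0.4837, -0.1413, 0.0327]
eef_rot: [[0.07, -0.997, -0.011], [-0.998, -0.07, 0.003], [-0.004, 0.011, -1.0]]
wrist_force: [-8.8, -1.5, 1.7]
grip_width: 0.05
```

```bash
python3 -c "
from h import *
from workcell import viewer
st()
s=viewer.snapshot('wrist');crop(s,130,0,430,220,2.6,'pics/w8.png')
"
```

```text
jig [-0.0592 -0.0812] z 0.0327 Fjig [-8.87 -0.87] 1.67 M [-0.19  1.47 -0.02] w 0.04998183871692327 clk 7.825
```

View pics/w8.png

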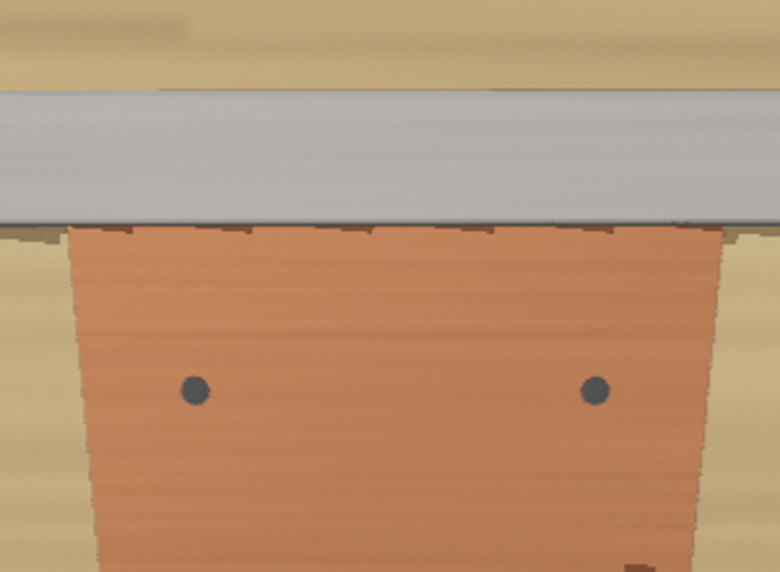

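The fence is felt: force rose from 4.7 to 8.9 N for 0.1 mm of travel. The plate edge is level with the fence across its whole length (row 225), with the lead still far from the line. I'll back off, shut the fingers and move to the trailing end.

>>> {"fn": "step_arm", "kwargs": {
  "commands": [
    {"tx": 0, "ty": 0.005, "tz": 0, "wx": 0, "wy": 0, "wz": 0},
    {"tx": 0, "ty": 0.015, "tz": 0, "wx": 0, "wy": 0, "wz": 0},
    {"tx": 0, "ty": 0.018, "tz": -0.02, "wx": 0.008, "wy": 0, "wz": 0},
    {"tx": 0, "ty": 0.018, "tz": -0.05, "wx": 0.01, "wy": 0, "wz": 0},
    {"tx": 0.02, "ty": 0.01, "tz": -0.06, "wx": 0.01, "wy": 0, "wz": 0},
    {"tx": 0.06, "ty": -0.02, "tz": -0.06, "wx": 0.01, "wy": 0, "wz": 0},
    {"tx": 0.09, "ty": -0.046, "tz": -0.06, "wx": 0.01, "wy": 0, "wz": 0},
    {"tx": 0.09, "ty": -0.046, "tz": -0.06, "wx": 0.01, "wy": 0, "wz": 0}
  ],
  "hand": 0.0,
  "squeeze": 20
}}

```text
clock: 8.88
ee_pos: [0.538, -0.2301, 0.0925]
eef_rot: [[0.069, -0.998, 0.001], [-0.998, -0.069, 0.002], [-0.002, -0.001, -1.0]]
wrist_force: [-0.7, 0.7, 0.5]
grip_width: 0.0004
```

```bash
python3 -c "
from h import *
from workcell import viewer
st()
s=viewer.snapshot('wrist');cv2.imwrite('pics/w9.png',s['frame'][:,:,::-1])
s=viewer.snapshot('top');crop(s,210,110,390,250,4.4,'pics/t9.png')
"
```

```text
jig [-0.0112 -0.1736] z 0.0925 Fjig [-0.61  0.78] 0.48 M [ 0.01  0.03 -0.03] w 0.0003827952218032157 clk 8.875
```

View pics/w9.png

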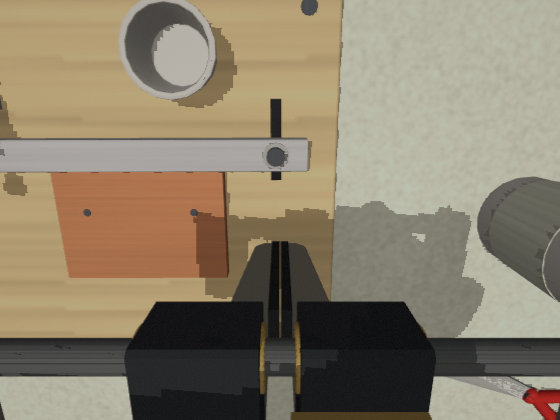

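View pics/t9.png

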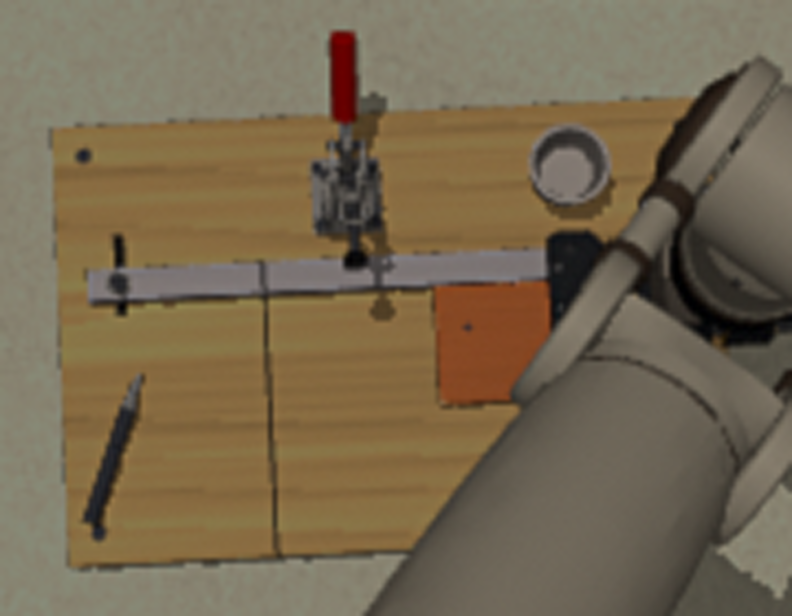

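The plate is flat against the fence. In the wrist view its tail is at column 228; in the top crop its leading edge runs from (434,290) to (441,405).

```bash
python3 -c "
from h import *
from workcell import viewer
s=viewer.snapshot('wrist')
for u,v in [(227,180),(228,275),(52,172),(68,277)]: print('w',toJ(at_z(s,u,v,.025)))
t=viewer.snapshot('top')
for x,y in [(434,290),(441,405)]: print('t',toJ(at_z(t,(x+.5)/4.4-.5+210,(y+.5)/4.4-.5+110,.025)))
for x,y in [(265,300),(278,556)]: print('line',toJ(at_z(t,(x+.5)/4.4-.5+210,(y+.5)/4.4-.5+110,.015)))
go(-.013,-.17,.033)
"
```

```text
w [ 0.01948834 -0.1380276 ]
w [-0.04667639 -0.13606763]
w [ 0.02446016 -0.0280368 ]
w [-0.04846127 -0.02624627]
t [ 0.02189566 -0.02642536]
t [-0.05080727 -0.02669001]
line [0.02254947 0.07954915]
line [-0.1390705   0.07923389]
t [-0.0001 -0.0003  0.0587] w [0.0017 0.0042 0.001 ] now jig [-0.0132 -0.1703] z 0.0917 F [-1.13 -0.66 -0.38] clk 9.075
```

>>> {"fn": "step_arm", "kwargs": {
  "commands": [
    {"tx": 0, "ty": 0, "tz": 0.02, "wx": 0.002, "wy": 0.004, "wz": 0},
    {"tx": 0, "ty": 0, "tz": 0.04, "wx": 0.002, "wy": 0.004, "wz": 0},
    {"tx": 0, "ty": 0, "tz": 0.054, "wx": 0.002, "wy": 0.004, "wz": 0},
    {"tx": 0, "ty": 0, "tz": 0.0585, "wx": 0.002, "wy": 0.004, "wz": 0},
    {"tx": -0.003, "ty": 0, "tz": 0.0585, "wx": 0.002, "wy": 0.004, "wz": 0},
    {"tx": -0.007, "ty": 0, "tz": 0.0585, "wx": 0.002, "wy": 0.004, "wz": 0}
  ]
}}

```text
clock: 9.82
ee_pos: [0.5357, -0.22, 0.034]
eef_rot: [[0.071, -0.998, 0.001], [-0.998, -0.071, -0.0], [0.001, -0.001, -1.0]]
wrist_force: [-0.6, 0.3, -0.2]
grip_width: 0.0004
```

```bash
python3 -c "
from h import *
from workcell import viewer
st()
s=viewer.snapshot('wrist');cv2.imwrite('pics/w10.png',s['frame'][:,:,::-1])
"
```

```text
jig [-0.0128 -0.1633] z 0.034 Fjig [-0.54  0.35] -0.19 M [-0.03  0.04  0.02] w 0.0004071531460081659 clk 9.825
```

View pics/w10.png

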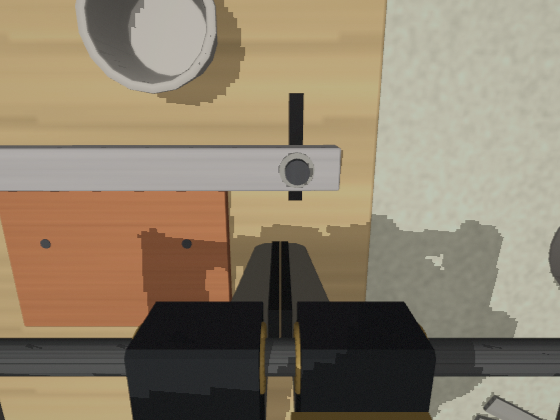

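>>> {"fn": "step_arm", "kwargs": {
  "commands": [
    {"tx": -0.002, "ty": 0, "tz": 0.001, "wx": 0, "wy": 0, "wz": 0},
    {"tx": -0.0035, "ty": 0, "tz": 0.001, "wx": 0, "wy": 0, "wz": 0},
    {"tx": -0.005, "ty": 0, "tz": 0.001, "wx": 0, "wy": 0, "wz": 0},
    {"tx": -0.0065, "ty": 0, "tz": 0.001, "wx": 0, "wy": 0, "wz": 0},
    {"tx": -0.008, "ty": 0, "tz": 0.001, "wx": 0, "wy": 0, "wz": 0},
    {"tx": -0.0095, "ty": 0, "tz": 0.001, "wx": 0, "wy": 0, "wz": 0},
    {"tx": -0.011, "ty": 0, "tz": 0.001, "wx": 0, "wy": 0, "wz": 0},
    {"tx": -0.0125, "ty": 0, "tz": 0.001, "wx": 0, "wy": 0, "wz": 0},
    {"tx": -0.014, "ty": 0, "tz": 0.001, "wx": 0, "wy": 0, "wz": 0},
    {"tx": -0.0155, "ty": 0, "tz": 0.001, "wx": 0, "wy": 0, "wz": 0},
    {"tx": -0.017, "ty": 0, "tz": 0.001, "wx": 0, "wy": 0, "wz": 0},
    {"tx": -0.0185, "ty": 0, "tz": 0.001, "wx": 0, "wy": 0, "wz": 0},
    {"tx": -0.02, "ty": 0, "tz": 0.001, "wx": 0, "wy": 0, "wz": 0}
  ]
}}

```text
clock: 11.5
ee_pos: [0.5342, -0.1994, 0.0329]
eef_rot: [[0.071, -0.997, 0.001], [-0.997, -0.071, -0.0], [0.0, -0.001, -1.0]]
wrist_force: [-0.2, -3.4, -0.6]
grip_width: 0.0005
```

```bash
python3 -c "
from h import *
from workcell import viewer
st()
s=viewer.snapshot('wrist');cv2.imwrite('pics/w11.png',s['frame'][:,:,::-1])
"
```

```text
jig [-0.0129 -0.1427] z 0.0329 Fjig [-0.43 -3.4 ] -0.62 M [-0.66 -0.05 -0.03] w 0.00048202896983083593 clk 11.5
```

View pics/w11.png

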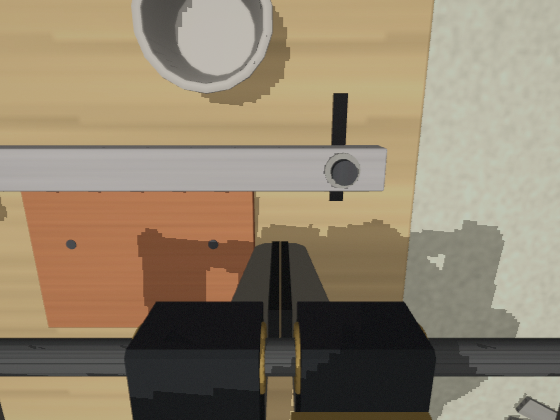

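Contact is made at about 3.4 N and the tail sits about 11 mm ahead of the TCP. I'll slide along the fence.

>>> {"fn": "step_arm", "kwargs": {
  "commands": [
    {"tx": -0.002, "ty": 0, "tz": 0, "wx": 0, "wy": 0, "wz": 0},
    {"tx": -0.004, "ty": 0, "tz": 0, "wx": 0, "wy": 0, "wz": 0},
    {"tx": -0.006, "ty": 0, "tz": 0, "wx": 0, "wy": 0, "wz": 0},
    {"tx": -0.008, "ty": 0, "tz": 0, "wx": 0, "wy": 0, "wz": 0},
    {"tx": -0.01, "ty": 0, "tz": 0, "wx": 0, "wy": 0, "wz": 0},
    {"tx": -0.012, "ty": 0, "tz": 0, "wx": 0, "wy": 0, "wz": 0},
    {"tx": -0.014, "ty": 0, "tz": 0, "wx": 0, "wy": 0, "wz": 0},
    {"tx": -0.016, "ty": 0, "tz": 0, "wx": 0, "wy": 0, "wz": 0},
    {"tx": -0.018, "ty": 0, "tz": 0, "wx": 0, "wy": 0, "wz": 0},
    {"tx": -0.02, "ty": 0, "tz": 0, "wx": 0, "wy": 0, "wz": 0},
    {"tx": -0.022, "ty": 0, "tz": 0, "wx": 0, "wy": 0, "wz": 0},
    {"tx": -0.024, "ty": 0, "tz": 0, "wx": 0, "wy": 0, "wz": 0},
    {"tx": -0.026, "ty": 0, "tz": 0, "wx": 0, "wy": 0, "wz": 0},
    {"tx": -0.028, "ty": 0, "tz": 0, "wx": 0, "wy": 0, "wz": 0},
    {"tx": -0.03, "ty": 0, "tz": 0, "wx": 0, "wy": 0, "wz": 0}
  ]
}}

```text
clock: 13.42
ee_pos: [0.5321, -0.1691, 0.0329]
eef_rot: [[0.071, -0.997, 0.001], [-0.997, -0.071, -0.0], [0.0, -0.001, -1.0]]
wrist_force: [0.6, -4.0, -2.0]
grip_width: 0.0002
```

```bash
python3 -c "
from h import *
from workcell import viewer
st()
s=viewer.snapshot('wrist');cv2.imwrite('pics/w12.png',s['frame'][:,:,::-1])
s=viewer.snapshot('top');crop(s,210,110,390,250,4.4,'pics/t12.png')
"
```

```text
jig [-0.0129 -0.1123] z 0.0329 Fjig [ 0.28 -4.04] -1.96 M [-0.65 -0.03  0.02] w 0.00024482329970649673 clk 13.425
```

View pics/w12.png

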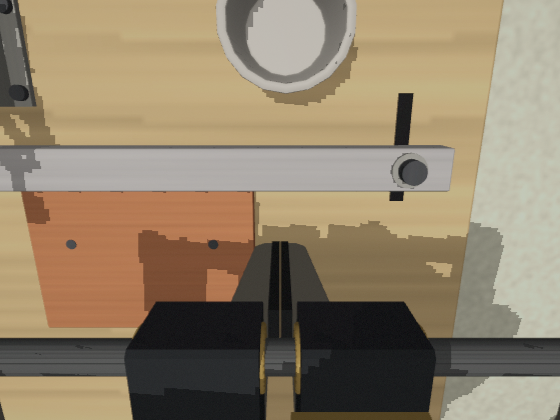

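View pics/t12.png

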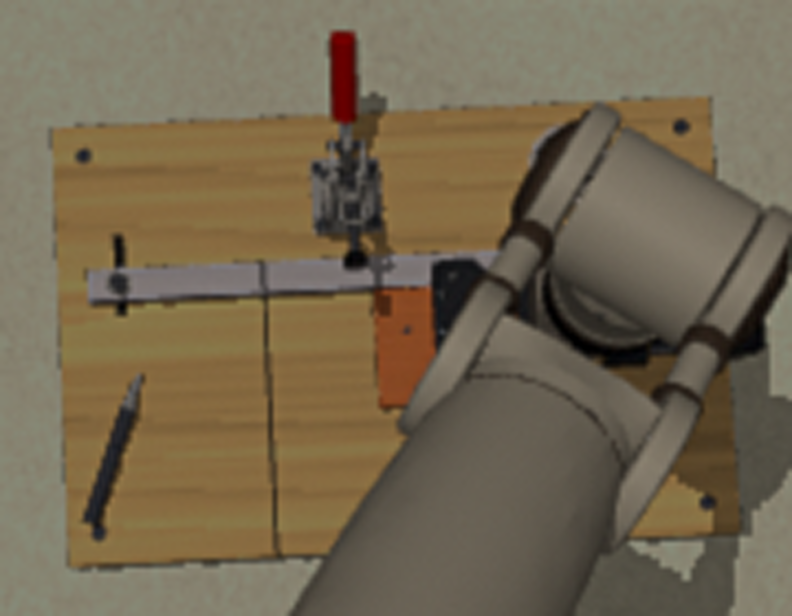

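The plate is still flush and unrotated (wrist view: tail at column 255, fence-side edge at row 190). Leading edge in the top crop is at (374–379).

>>> {"fn": "step_arm", "kwargs": {
  "commands": [
    {"tx": -0.002, "ty": 0, "tz": 0, "wx": 0, "wy": 0, "wz": 0},
    {"tx": -0.0045, "ty": 0, "tz": 0, "wx": 0, "wy": 0, "wz": 0},
    {"tx": -0.007, "ty": 0, "tz": 0, "wx": 0, "wy": 0, "wz": 0},
    {"tx": -0.0095, "ty": 0, "tz": 0, "wx": 0, "wy": 0, "wz": 0},
    {"tx": -0.012, "ty": 0, "tz": 0, "wx": 0, "wy": 0, "wz": 0},
    {"tx": -0.0145, "ty": 0, "tz": 0, "wx": 0, "wy": 0, "wz": 0},
    {"tx": -0.017, "ty": 0, "tz": 0, "wx": 0, "wy": 0, "wz": 0},
    {"tx": -0.0195, "ty": 0, "tz": 0, "wx": 0, "wy": 0, "wz": 0},
    {"tx": -0.022, "ty": 0, "tz": 0, "wx": 0, "wy": 0, "wz": 0},
    {"tx": -0.0245, "ty": 0, "tz": 0, "wx": 0, "wy": 0, "wz": 0},
    {"tx": -0.027, "ty": 0, "tz": 0, "wx": 0, "wy": 0, "wz": 0},
    {"tx": -0.0295, "ty": 0, "tz": 0, "wx": 0, "wy": 0, "wz": 0},
    {"tx": -0.032, "ty": 0, "tz": 0, "wx": 0, "wy": 0, "wz": 0},
    {"tx": -0.0345, "ty": 0, "tz": 0, "wx": 0, "wy": 0, "wz": 0},
    {"tx": -0.037, "ty": 0, "tz": 0, "wx": 0, "wy": 0, "wz": 0},
    {"tx": -0.039, "ty": 0, "tz": 0, "wx": 0, "wy": 0, "wz": 0},
    {"tx": -0.041, "ty": 0, "tz": 0, "wx": 0, "wy": 0, "wz": 0},
    {"tx": -0.043, "ty": 0, "tz": 0, "wx": 0, "wy": 0, "wz": 0},
    {"tx": -0.045, "ty": 0, "tz": 0, "wx": 0, "wy": 0, "wz": 0}
  ]
}}

```text
clock: 15.9
ee_pos: [0.5288, -0.1239, 0.0329]
eef_rot: [[0.071, -0.997, 0.001], [-0.997, -0.071, 0.0], [-0.0, -0.001, -1.0]]
wrist_force: [0.3, -3.6, -0.7]
grip_width: 0.0004
```

```bash
python3 -c "
from h import *
from workcell import viewer
st()
s=viewer.snapshot('wrist');cv2.imwrite('pics/w13.png',s['frame'][:,:,::-1])
s=viewer.snapshot('top');crop(s,210,110,390,250,4.4,'pics/t13.png')
s=viewer.snapshot('side');crop(s,170,140,350,275,4.4,'pics/s13.png')
"
```

```text
jig [-0.013 -0.067] z 0.0329 Fjig [ 0.06 -3.63] -0.72 M [-0.59  0.    0.  ] w 0.0004243286411611818 clk 15.9
```

View pics/w13.png

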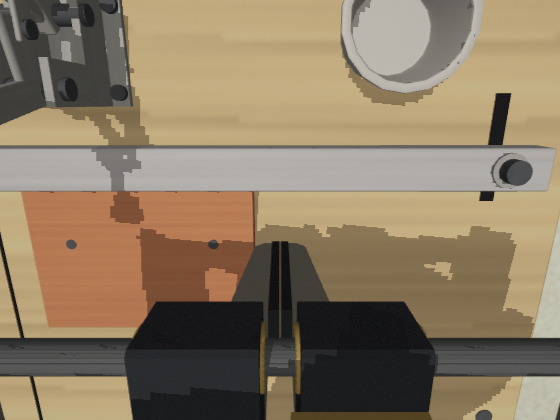

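View pics/t13.png

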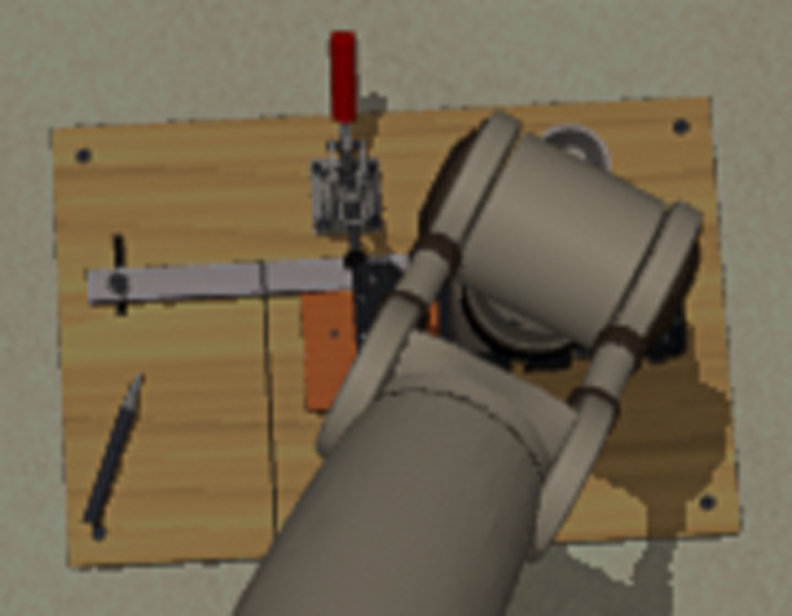

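View pics/s13.png

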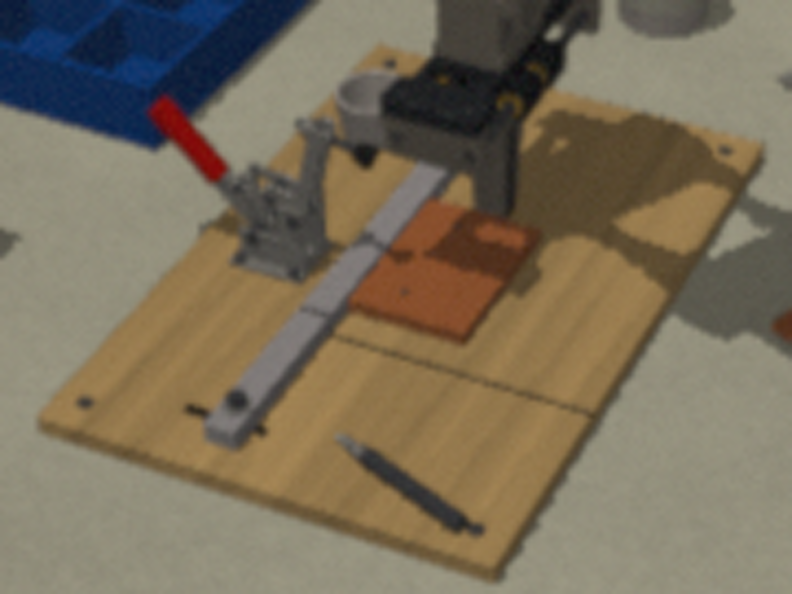

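The lead is about 26 mm short and square. Before going on I'll check the clearance between the gripper body and the raised rubber foot (top crop (355,258), side crop (362,155)).

```bash
python3 -c "
from h import *
from workcell import viewer
t=viewer.snapshot('top');q=viewer.snapshot('side')
def tri(a,b):
    o1,d1=ray(t,(a[0]+.5)/4.4-.5+210,(a[1]+.5)/4.4-.5+110);o2,d2=ray(q,(b[0]+.5)/4.4-.5+170,(b[1]+.5)/4.4-.5+140)
    A=np.stack([d1,-d2],1);l,r,_,_=np.linalg.lstsq(A,o2-o1,rcond=None);p=(o1+d1*l[0]+o2+d2*l[1])/2;return toJ(p),p[2],r**.5
print('foot',tri((355,259),(364,154)))
for x,y in [(358,262),(358,330)]:
  print('body corner at z .11',toJ(at_z(t,(x+.5)/4.4-.5+210,(y+.5)/4.4-.5+110,.11)))
print('lead',[toJ(at_z(t,(x+.5)/4.4-.5+210,(y+.5)/4.4-.5+110,.025)) for x,y in [(301,296),(307,410)]])
w=viewer.snapshot('wrist')
print('lead w',[toJ(at_z(w,u,v,.025)) for u,v in [(26,191),(48,326)]],'line w',[toJ(at_z(w,u,v,.015)) for u,v in [(1,235),(38,410)]],'tail',[toJ(at_z(w,u,v,.025)) for u,v in [(253,192)]])
"
```

```text
foot (array([0.02641117, 0.02470476]), np.float64(0.1099314432009994), array([0.00203133]))
body corner at z .11 [0.02548207 0.023392  ]
body corner at z .11 [-0.01506234  0.02552749]
lead [array([0.0221806 , 0.05690615]), array([-0.04982704,  0.05676122])]
lead w [array([0.02636479, 0.05148672]), array([-0.04628467,  0.05393882])] line w [array([0.00064537, 0.07614474]), array([-0.11117032,  0.07757938])] tail [array([ 0.02608088, -0.0547625 ])]
```

The foot is at jig (26, 25) mm, z 110 mm, so the body corner (25, 23) would soon run into it. I'll back off 6 mm, lean the gripper body 18° towards the robot and carry on.

>>> {"fn": "step_arm", "kwargs": {
  "commands": [
    {"tx": 0.003, "ty": 0, "tz": 0, "wx": 0, "wy": 0, "wz": 0},
    {"tx": 0.006, "ty": 0, "tz": -0.001, "wx": 0.04, "wy": 0, "wz": 0},
    {"tx": 0.006, "ty": 0, "tz": -0.0025, "wx": 0.12, "wy": 0, "wz": 0},
    {"tx": 0.006, "ty": 0, "tz": -0.0025, "wx": 0.22, "wy": 0, "wz": 0},
    {"tx": 0.006, "ty": 0, "tz": -0.0025, "wx": 0.31, "wy": 0, "wz": 0},
    {"tx": 0.006, "ty": 0, "tz": -0.0025, "wx": 0.31, "wy": 0, "wz": 0}
  ]
}}

```text
clock: 16.95
ee_pos: [0.5275, -0.129, 0.0345]
eef_rot: [[0.07, -0.951, 0.303], [-0.998, -0.065, 0.024], [-0.003, -0.304, -0.953]]
wrist_force: [-0.2, 0.7, -1.2]
grip_width: 0.0003
```

```bash
python3 -c "
from h import *
from workcell import viewer,env
st(); print(env.observe()['eef_rot'])
s=viewer.snapshot('wrist');cv2.imwrite('pics/w14.png',s['frame'][:,:,::-1])
s=viewer.snapshot('top');crop(s,210,110,390,250,4.4,'pics/t14.png')
R=env.observe()['eef_rot'];print('jig +y in tool',R.T@np.append(JR@[0,1],0),'up',R.T@[0,0,1])
"
```

```text
jig [-0.0147 -0.072 ] z 0.0345 Fjig [-0.16  0.67] -1.2 M [-0.03  0.22  0.01] w 0.0003104208678900276 clk 16.95
[[ 0.06959189 -0.95052978  0.30273768]
 [-0.99757039 -0.06533379  0.02418295]
 [-0.00320761 -0.30368508 -0.95276707]]
jig +y in tool [-9.99998810e-01 -5.51608277e-04  1.44085666e-03] up [-0.00120386 -0.30510468 -0.95231806]
```

View pics/w14.png

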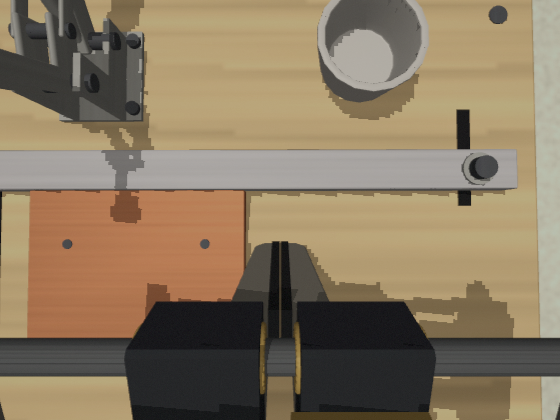

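View pics/t14.png

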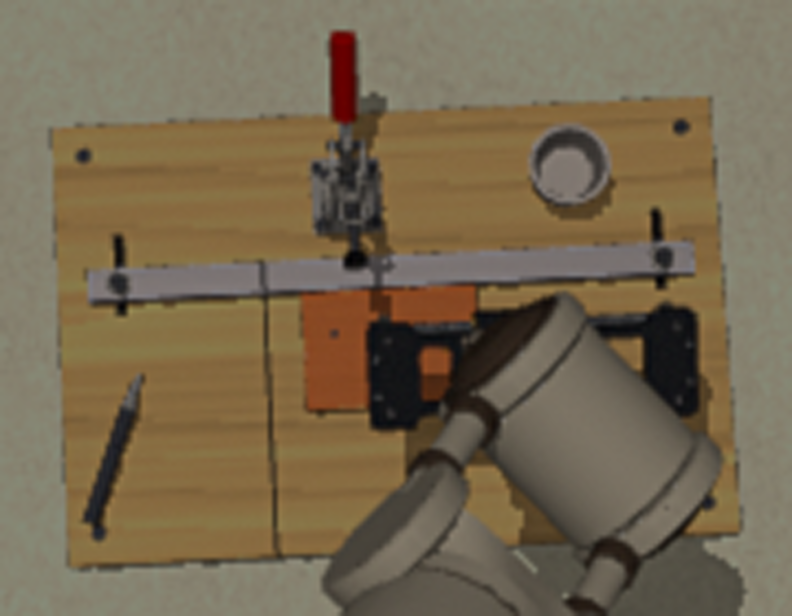

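The body now clears the foot by about 20 mm, and the plate is undisturbed and flush. I'll continue the slide to about 10 mm short of the line.

>>> {"fn": "step_arm", "kwargs": {
  "commands": [
    {"tx": -0.002, "ty": 0, "tz": 0, "wx": 0, "wy": 0, "wz": 0},
    {"tx": -0.0035, "ty": 0, "tz": 0, "wx": 0, "wy": 0, "wz": 0},
    {"tx": -0.005, "ty": 0, "tz": 0, "wx": 0, "wy": 0, "wz": 0},
    {"tx": -0.0065, "ty": 0, "tz": 0, "wx": 0, "wy": 0, "wz": 0},
    {"tx": -0.008, "ty": 0, "tz": 0, "wx": 0, "wy": 0, "wz": 0},
    {"tx": -0.0095, "ty": 0, "tz": 0, "wx": 0, "wy": 0, "wz": 0},
    {"tx": -0.011, "ty": 0, "tz": 0, "wx": 0, "wy": 0, "wz": 0},
    {"tx": -0.0125, "ty": 0, "tz": 0, "wx": 0, "wy": 0, "wz": 0},
    {"tx": -0.014, "ty": 0, "tz": 0, "wx": 0, "wy": 0, "wz": 0},
    {"tx": -0.0155, "ty": 0, "tz": 0, "wx": 0, "wy": 0, "wz": 0},
    {"tx": -0.017, "ty": 0, "tz": 0, "wx": 0, "wy": 0, "wz": 0},
    {"tx": -0.0185, "ty": 0, "tz": 0, "wx": 0, "wy": 0, "wz": 0},
    {"tx": -0.02, "ty": 0, "tz": 0, "wx": 0, "wy": 0, "wz": 0},
    {"tx": -0.02, "ty": 0, "tz": 0, "wx": 0, "wy": 0, "wz": 0}
  ]
}}

```text
clock: 18.8
ee_pos: [0.5279, -0.1096, 0.0356]
eef_rot: [[0.071, -0.95, 0.304], [-0.997, -0.067, 0.023], [-0.001, -0.305, -0.952]]
wrist_force: [0.4, -3.6, -0.7]
grip_width: 0.0004
```

```bash
python3 -c "
from h import *
from workcell import viewer,env
st()
s=viewer.snapshot('wrist');cv2.imwrite('pics/w15.png',s['frame'][:,:,::-1])
s=viewer.snapshot('top');crop(s,260,160,340,210,9.5,'pics/t15.png')
s=viewer.snapshot('side');crop(s,220,180,310,240,8.5,'pics/s15.png')
"
```

```text
jig [-0.0129 -0.0526] z 0.0356 Fjig [ 0.18 -3.62] -0.73 M [-0.54  0.18 -0.18] w 0.0003526989309199438 clk 18.8
```

View pics/w15.png

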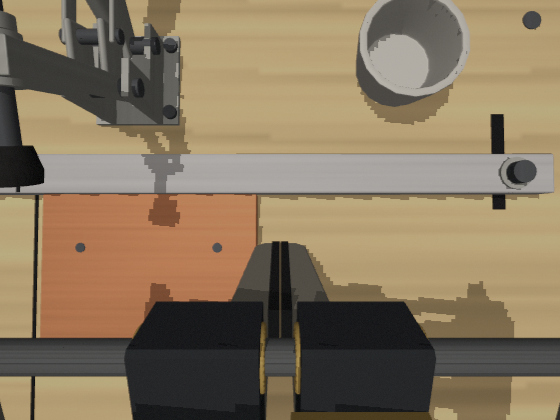

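View pics/t15.png

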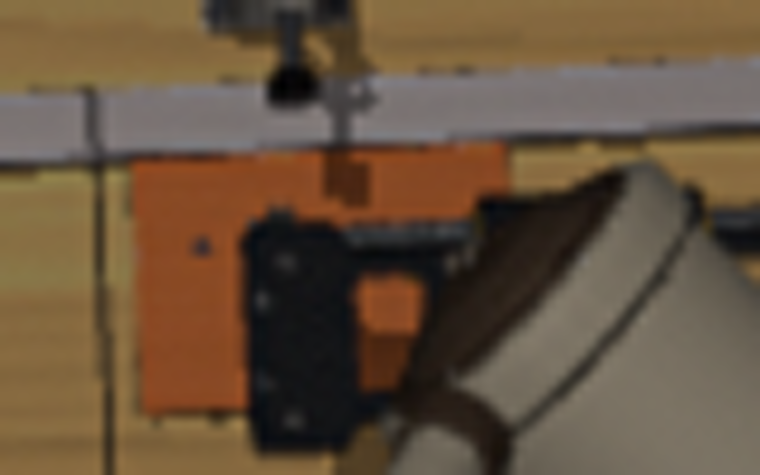

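View pics/s15.png

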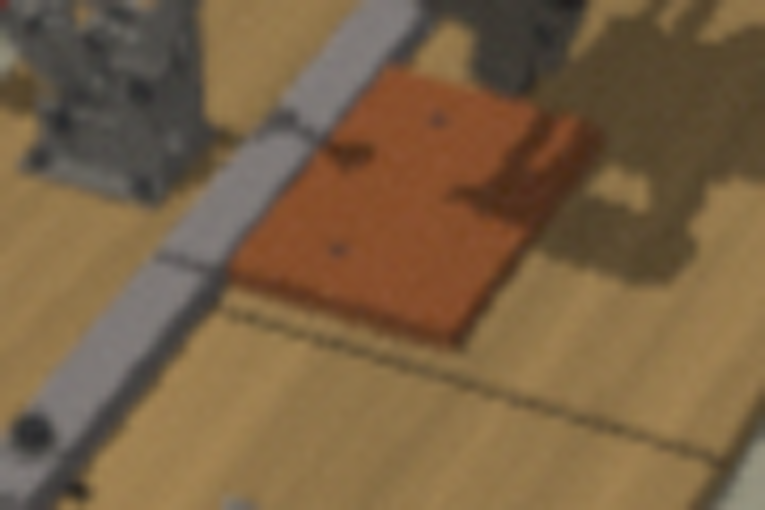

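The gap is now about 10 mm: in the top crop the lead is at x≈137 and the line at x≈103. I'll measure to sub-pixel from row profiles.

```bash
cat > meas.py <<'E'
from h import *
from workcell import viewer
def sub(frame,rows,c0,c1):
    f=frame.astype(float); out=[]
    for r in rows:
        g=f[r,c0:c1,1]; 
        print(r,g.astype(int).tolist())
t=viewer.snapshot('top'); sub(t['frame'],range(180,202,3),264,284)
w=viewer.snapshot('wrist'); sub(w['frame'],[205,230,260,290,320],26,56)
E
python3 meas.py
```

```text
180 [112, 112, 111, 112, 114, 111, 67, 113, 111, 85, 72, 73, 73, 73, 74, 75, 73, 73, 73, 73]
183 [114, 113, 112, 112, 114, 108, 53, 112, 115, 110, 84, 72, 72, 73, 73, 73, 73, 73, 74, 72]
186 [112, 111, 112, 113, 114, 108, 54, 111, 113, 112, 88, 71, 71, 71, 71, 71, 59, 48, 66, 73]
189 [117, 117, 117, 117, 116, 113, 70, 112, 118, 115, 85, 70, 72, 73, 73, 73, 73, 73, 73, 74]
192 [101, 101, 100, 102, 103, 100, 60, 80, 103, 103, 85, 72, 74, 73, 74, 73, 73, 73, 72, 74]
195 [102, 103, 103, 103, 103, 102, 78, 65, 104, 104, 81, 72, 74, 74, 73, 73, 72, 73, 73, 72]
198 [102, 103, 103, 103, 103, 101, 78, 62, 103, 102, 71, 71, 72, 72, 73, 72, 73, 74, 72, 72]
201 [106, 106, 107, 106, 107, 107, 103, 54, 106, 107, 82, 72, 72, 73, 74, 72, 73, 72, 72, 72]
205 [171, 171, 171, 170, 170, 170, 171, 170, 126, 58, 30, 26, 90, 162, 171, 171, 158, 127, 113, 114, 114, 115, 114, 115, 115, 114, 115, 114, 114, 115]
230 [164, 164, 164, 164, 164, 164, 164, 144, 73, 28, 30, 18, 151, 164, 164, 163, 127, 115, 116, 115, 116, 115, 115, 117, 117, 116, 117, 116, 116, 116]
260 [167, 166, 167, 167, 167, 167, 167, 105, 41, 26, 29, 123, 162, 167, 167, 145, 119, 115, 115, 114, 115, 114, 116, 113, 116, 114, 115, 115, 114, 114]
290 [157, 157, 157, 157, 157, 157, 116, 54, 25, 26, 49, 145, 157, 156, 144, 122, 115, 116, 113, 115, 116, 114, 114, 115, 115, 116, 116, 114, 115, 116]
320 [159, 159, 158, 159, 159, 158, 85, 25, 23, 22, 147, 159, 159, 159, 126, 112, 112, 111, 111, 113, 112, 112, 112, 113, 111, 113, 111, 113, 113, 113]
```

```bash
cat > meas.py <<'E'
from h import *
from workcell import viewer
def rowm(f,r,c0,c1):
    g=f[r,c0:c1,1].astype(float); w=np.median(g[:4]); k=np.argmin(g)
    # right side: after line, wood->copper
    lo=max(0,k-4);hi=k+5
    d=np.clip(w-g[lo:hi]-6,0,None)
    # stop line window where copper begins
    after=g[k+1:]; j=np.argmax(after>w-0.12*w) # first wood after line
    e=k+1+j
    if after[j]<=w-.12*w: return None
    d=np.clip(w-g[lo:e],0,None); d[d<5]=0
    line=c0+lo+(np.arange(len(d))*d).sum()/d.sum()
    cop=np.median(g[-4:]); ww=g[e:]; 
    frac=np.clip((ww-cop)/(w-cop),0,1); first=np.argmax(frac<.08) 
    edge=c0+e-.5+frac[:first+1].sum()
    return line,edge
def run(s,rows,c0,c1,name):
    L=[];E=[]
    for r in rows:
        m=rowm(s['frame'],r,c0,c1)
        if m is None: continue
        L.append(toJ(at_z(s,m[0],r,.015)));E.append(toJ(at_z(s,m[1],r,.025)))
    L=np.array(L);E=np.array(E)
    if len(L)==0: print(name,'none');return
    d=L[:,1]-E[:,1]; print(name,len(d),'line y %.4f edge y %.4f gap mm mean %.2f sd %.2f; slope line %.4f edge %.4f'%(L[:,1].mean(),E[:,1].mean(),d.mean()*1e3,d.std()*1e3,np.polyfit(L[:,0],L[:,1],1)[0],np.polyfit(E[:,0],E[:,1],1)[0]))
if __name__=='__main__':
    import sys
    a=list(map(int,sys.argv[1:]))
    t=viewer.snapshot('top'); run(t,range(180,202),264,a[0],'top')
    w=viewer.snapshot('wrist'); run(w,range(200,330,3),a[1],a[2],'wrist')
E
python3 meas.py 282 26 56
```

```text
Traceback (most recent call last):
  File "meas.py", line 30, in <module>
    t=viewer.snapshot('top'); run(t,range(180,202),264,a[0],'top')
                              ~~~^^^^^^^^^^^^^^^^^^^^^^^^^^^^^^^^^
  File "meas.py", line 21, in run
    m=rowm(s['frame'],r,c0,c1)
  File "meas.py", line 9, in rowm
    after=g[k+1:]; j=np.argmax(after>w-0.12*w) # first wood after line
                     ~~~~~~~~~^^^^^^^^^^^^^^^^
ValueError: attempt to get argmax of an empty sequence
```

Shadow and the drilling mark are darker than the line in some rows, so I'll limit the column window.

```bash
python3 meas.py 279 26 56
```

```text
top 22 line y 0.0800 edge y 0.0708 gap mm mean 9.16 sd 1.11; slope line 0.0003 edge -0.0184
wrist 44 line y 0.0774 edge y 0.0676 gap mm mean 9.82 sd 0.08; slope line 0.0028 edge -0.0000
```

Two views agree on the gap to the line's middle: wrist 9.8 mm (sd 0.1), top 9.2 mm (noisier). I'll advance 7 mm at 1 mm per row, then check.

>>> {"fn": "step_arm", "kwargs": {
  "commands": [
    {"tx": -0.001, "ty": 0, "tz": 0, "wx": 0, "wy": 0, "wz": 0},
    {"tx": -0.002, "ty": 0, "tz": 0, "wx": 0, "wy": 0, "wz": 0},
    {"tx": -0.003, "ty": 0, "tz": 0, "wx": 0, "wy": 0, "wz": 0},
    {"tx": -0.004, "ty": 0, "tz": 0, "wx": 0, "wy": 0, "wz": 0},
    {"tx": -0.005, "ty": 0, "tz": 0, "wx": 0, "wy": 0, "wz": 0},
    {"tx": -0.006, "ty": 0, "tz": 0, "wx": 0, "wy": 0, "wz": 0},
    {"tx": -0.007, "ty": 0, "tz": 0, "wx": 0, "wy": 0, "wz": 0},
    {"tx": -0.007, "ty": 0, "tz": 0, "wx": 0, "wy": 0, "wz": 0}
  ]
}}

```text
clock: 20.2
ee_pos: [0.5274, -0.1026, 0.0356]
eef_rot: [[0.071, -0.95, 0.304], [-0.997, -0.067, 0.023], [-0.002, -0.305, -0.952]]
wrist_force: [0.4, -3.2, -0.6]
grip_width: 0.0005
```

```bash
python3 -c "
from h import *
from workcell import viewer,env
st()
s=viewer.snapshot('wrist');cv2.imwrite('pics/w16.png',s['frame'][:,:,::-1])
s=viewer.snapshot('top');crop(s,260,160,300,210,12,'pics/t16.png')
for r in range(178,206,3): print(r,s['frame'][r,264:280,1].tolist())
s=viewer.snapshot('side');crop(s,235,195,295,235,13,'pics/s16.png')
"
```

```text
jig [-0.0129 -0.0456] z 0.0356 Fjig [ 0.2  -3.22] -0.62 M [-0.68  0.19 -0.18] w 0.0004962934941567327 clk 20.2
178 [119, 121, 120, 121, 121, 97, 53, 84, 75, 72, 74, 73, 74, 74, 72, 73]
181 [112, 111, 110, 111, 113, 110, 50, 82, 74, 72, 73, 73, 74, 74, 75, 74]
184 [110, 110, 108, 110, 111, 108, 51, 88, 73, 71, 72, 72, 72, 72, 70, 71]
187 [113, 113, 114, 113, 115, 111, 49, 81, 73, 74, 74, 73, 73, 73, 67, 72]
190 [111, 112, 111, 113, 111, 108, 62, 64, 72, 73, 74, 74, 73, 72, 72, 74]
193 [104, 103, 105, 104, 107, 104, 61, 59, 72, 74, 73, 74, 74, 74, 74, 74]
196 [104, 105, 105, 105, 106, 105, 81, 62, 81, 73, 72, 72, 72, 71, 71, 71]
199 [101, 102, 102, 102, 102, 102, 84, 62, 88, 73, 71, 73, 72, 71, 72, 72]
202 [104, 104, 104, 105, 104, 105, 101, 46, 78, 71, 70, 72, 70, 68, 67, 67]
205 [107, 107, 106, 106, 106, 106, 102, 51, 103, 104, 101, 101, 99, 102, 108, 107]
```

View pics/w16.png

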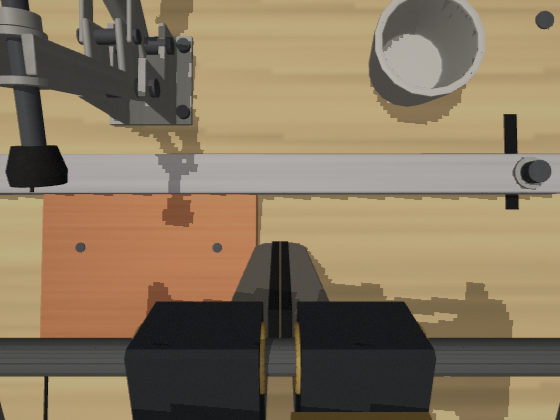

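View pics/s16.png

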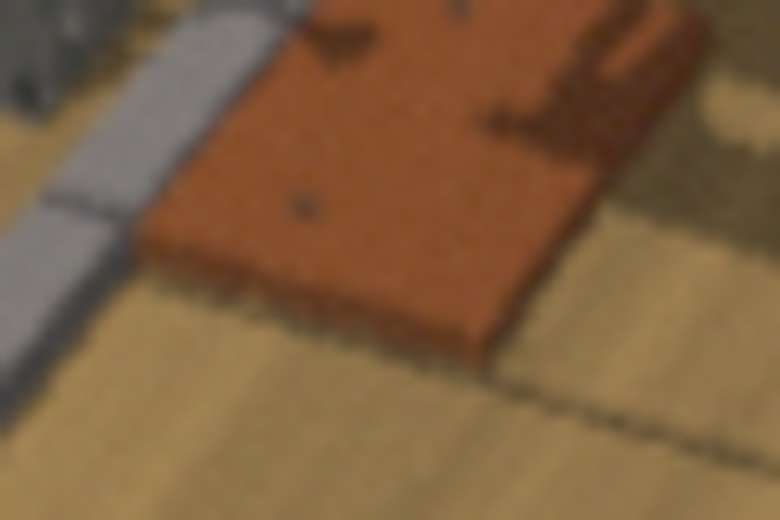

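View pics/t16.png

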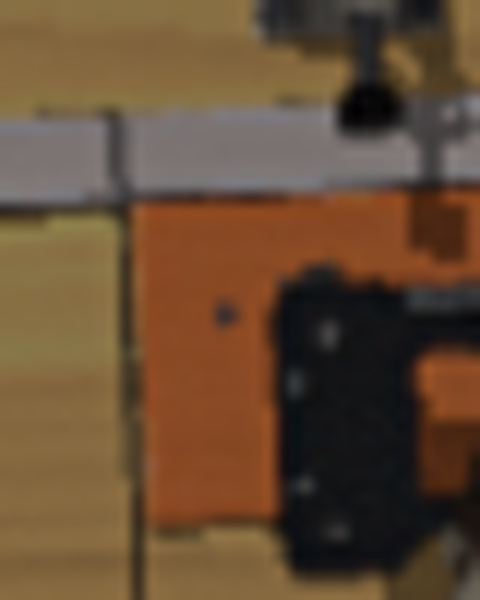

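```bash
python3 -c "
from h import *
from workcell import viewer
from meas import *
w=viewer.snapshot('wrist');f=w['frame']
for r in (186,188,190): print(r,f[r,22:46,1].tolist())
L=[]
for r in list(range(378,418,4)):
    g=f[r,34:58,1].astype(float);
    d=np.clip(np.median(g)-g,0,None);d[d<8]=0
    c=34+(np.arange(24)*d).sum()/d.sum();L.append(toJ(at_z(w,c,r,.015)))
print('line',np.array(L).round(4)[::3])
E=[]
for r in range(200,330,6):
    g=f[r,30:56,1].astype(float);wo=np.median(g[:5]);co=np.median(g[-5:]);
    fr=np.clip((g-co)/(wo-co),0,1);E.append(toJ(at_z(w,29.5+fr.sum(),r,.025)))
print('edge',np.array(E).round(4)[::5],np.mean(E,0))
T=[]
for r in range(200,236,4): print(r,f[r,248:264,1].tolist())
"
```

```text
186 [32, 29, 32, 28, 30, 29, 31, 31, 28, 30, 24, 24, 26, 24, 26, 25, 26, 26, 24, 23, 55, 63, 94, 100]
188 [159, 159, 159, 159, 160, 159, 161, 118, 56, 29, 30, 19, 148, 161, 161, 161, 161, 162, 161, 162, 162, 162, 162, 163]
190 [159, 159, 161, 159, 158, 159, 159, 116, 54, 29, 28, 22, 147, 159, 159, 160, 159, 160, 159, 160, 160, 160, 160, 160]
line [[-0.0706  0.0773]
 [-0.0769  0.0773]
 [-0.0831  0.0773]
 [-0.0893  0.0772]]
edge [[ 0.0231  0.0744]
 [ 0.0079  0.0745]
 [-0.0073  0.0745]
 [-0.0224  0.0743]
 [-0.0374  0.0745]] [-0.00875304  0.0744795 ]
200 [134, 132, 133, 133, 132, 133, 134, 123, 69, 76, 110, 115, 115, 115, 115, 161]
204 [133, 133, 132, 133, 133, 131, 133, 123, 71, 75, 110, 113, 115, 115, 160, 169]
208 [130, 129, 130, 130, 130, 131, 130, 120, 67, 74, 105, 111, 111, 111, 156, 164]
212 [132, 132, 131, 132, 132, 132, 131, 123, 69, 72, 103, 108, 109, 109, 154, 160]
216 [127, 127, 127, 128, 127, 127, 128, 115, 66, 73, 103, 109, 110, 155, 162, 162]
220 [129, 129, 129, 129, 130, 131, 130, 115, 67, 74, 107, 113, 112, 158, 166, 167]
224 [132, 132, 132, 131, 133, 132, 132, 119, 68, 76, 105, 111, 110, 156, 162, 163]
228 [127, 126, 126, 126, 127, 128, 128, 117, 67, 73, 104, 108, 108, 153, 160, 160]
232 [132, 133, 132, 132, 133, 132, 131, 121, 66, 71, 103, 108, 153, 160, 161, 160]
```

```bash
python3 -c "
from h import *
from workcell import viewer
w=viewer.snapshot('wrist')
print(toJ(at_z(w,255.7,216,.025)),'fence line',toJ(at_z(w,31.0,189,.029)))
"
```

```text
[ 0.01511157 -0.03404047] fence line [0.02839562 0.07772708]
```

The wrist view gives 2.8 mm on the bed and 3.2 mm on the fence; the top view gives about 2.3 mm. I'll advance 2.0 mm slowly and check again.

>>> {"fn": "step_arm", "kwargs": {
  "commands": [
    {"tx": -0.0007, "ty": 0, "tz": 0, "wx": 0, "wy": 0, "wz": 0},
    {"tx": -0.0014, "ty": 0, "tz": 0, "wx": 0, "wy": 0, "wz": 0},
    {"tx": -0.002, "ty": 0, "tz": 0, "wx": 0, "wy": 0, "wz": 0},
    {"tx": -0.002, "ty": 0, "tz": 0, "wx": 0, "wy": 0, "wz": 0}
  ]
}}

```text
clock: 20.95
ee_pos: [0.5272, -0.1006, 0.0356]
eef_rot: [[0.071, -0.95, 0.304], [-0.997, -0.067, 0.023], [-0.002, -0.305, -0.952]]
wrist_force: [0.5, -4.2, -0.2]
grip_width: -0.0
```

```bash
cat > m2.py <<'E'
from h import *
from workcell import viewer
st()
w=viewer.snapshot('wrist');f=w['frame'];cv2.imwrite('pics/wl.png',f[:,:,::-1])
L=[];E=[]
for r in range(378,418,4):
    g=f[r,38:64,1].astype(float);d=np.clip(np.median(g)-g,0,None);d[d<8]=0
    L.append(toJ(at_z(w,38+(np.arange(26)*d).sum()/d.sum(),r,.015)))
for r in range(200,330,6):
    g=f[r,30:56,1].astype(float);wo=np.median(g[:5]);co=np.median(g[-5:]);fr=np.clip((g-co)/(wo-co),0,1);E.append(toJ(at_z(w,29.5+fr.sum(),r,.025)))
L=np.array(L);E=np.array(E)
print('line',L.mean(0),L[:,1].std(),'edge',E.mean(0),E[:,1].std(),'gap mm',1e3*(L[:,1].mean()-E[:,1].mean()))
t=viewer.snapshot('top')
for r in range(178,206,3): print(r,t['frame'][r,266:276,1].tolist())
s=viewer.snapshot('side');crop(s,235,195,295,235,13,'pics/sl.png')
E
python3 m2.py
```

```text
jig [-0.0129 -0.0437] z 0.0356 Fjig [ 0.2  -4.19] -0.16 M [-0.7   0.1  -0.15] w -1.7045040466441162e-05 clk 20.95
line [-0.0799634   0.07731249] 3.451361191589117e-05 edge [-0.00875724  0.07643819] 7.184047196440619e-05 gap mm 0.8743013967121571
178 [120, 121, 121, 96, 48, 73, 73, 73, 73, 74]
181 [110, 111, 114, 111, 44, 71, 74, 74, 74, 72]
184 [109, 110, 112, 109, 37, 70, 73, 72, 73, 71]
187 [113, 113, 115, 111, 45, 70, 73, 74, 74, 74]
190 [111, 111, 111, 108, 66, 80, 74, 73, 73, 74]
193 [104, 105, 106, 103, 64, 84, 74, 73, 72, 74]
196 [105, 105, 106, 105, 83, 61, 72, 73, 71, 72]
199 [100, 102, 103, 102, 83, 46, 72, 72, 72, 74]
202 [104, 104, 105, 105, 103, 42, 69, 72, 71, 71]
205 [107, 106, 105, 108, 103, 52, 102, 105, 103, 102]
```

View pics/sl.png

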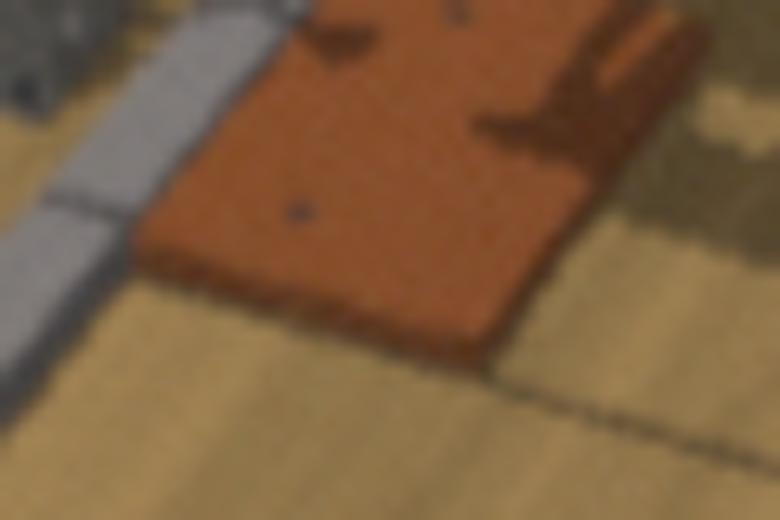

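View pics/wl.png

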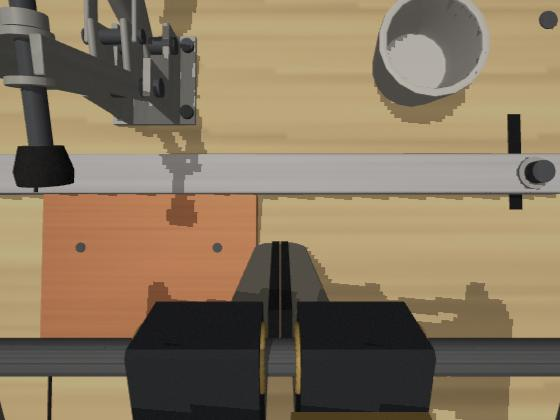

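The wrist view gives a remaining gap of 0.9 mm to the line's middle, so the edge is at the line's near side. Side and top views agree. One more 0.4 mm nudge, then back off.

>>> {"fn": "step_arm", "kwargs": {
  "commands": [
    {"tx": -0.0004, "ty": 0, "tz": 0, "wx": 0, "wy": 0, "wz": 0},
    {"tx": -0.0004, "ty": 0, "tz": 0, "wx": 0, "wy": 0, "wz": 0}
  ]
}}

```text
clock: 21.35
ee_pos: [0.5272, -0.1003, 0.0356]
eef_rot: [[0.071, -0.95, 0.304], [-0.997, -0.067, 0.023], [-0.002, -0.305, -0.952]]
wrist_force: [0.1, -3.8, 0.9]
grip_width: 0.0006
```

```bash
python3 m2.py | head -2
```

```text
jig [-0.0129 -0.0433] z 0.0356 Fjig [-0.12 -3.77] 0.91 M [-0.69  0.14 -0.22] w 0.0005968524424621771 clk 21.35
line [-0.07995705  0.07731804] 3.9107863856753644e-05 edge [-0.00875029  0.07680811] 6.422288484034825e-05 gap mm 0.5099317387569774
```

The gap is 0.5 mm, inside the 2 mm line. Now I'll retreat and rise.

>>> {"fn": "step_arm", "kwargs": {
  "commands": [
    {"tx": 0.004, "ty": 0, "tz": 0, "wx": 0, "wy": 0, "wz": 0},
    {"tx": 0.015, "ty": 0, "tz": 0, "wx": 0, "wy": 0, "wz": 0},
    {"tx": 0.025, "ty": -0.006, "tz": -0.019, "wx": 0, "wy": 0, "wz": 0},
    {"tx": 0.03, "ty": -0.024, "tz": -0.076, "wx": -0.05, "wy": 0, "wz": 0},
    {"tx": 0.03, "ty": -0.043, "tz": -0.133, "wx": -0.15, "wy": 0, "wz": 0},
    {"tx": 0.03, "ty": -0.061, "tz": -0.19, "wx": -0.25, "wy": 0, "wz": 0},
    {"tx": 0.03, "ty": -0.066, "tz": -0.205, "wx": -0.31, "wy": 0, "wz": 0},
    {"tx": 0.03, "ty": -0.066, "tz": -0.205, "wx": -0.31, "wy": 0, "wz": 0}
  ]
}}

```text
clock: 22.5
ee_pos: [0.531, -0.1309, 0.2521]
eef_rot: [[0.071, -0.997, 0.002], [-0.997, -0.071, 0.001], [-0.001, -0.003, -1.0]]
wrist_force: [0.5, 0.4, -1.3]
grip_width: 0.0003
```

```bash
python3 -c "
from h import *
from workcell import viewer,env
st();go(.2,.025,.25);go(.2,.025,.1)
s=viewer.snapshot('wrist');cv2.imwrite('pics/w17.png',s['frame'][:,:,::-1])
s=viewer.snapshot('top');crop(s,210,110,390,250,4.4,'pics/t17.png')
s=viewer.snapshot('side');crop(s,170,140,350,275,4.4,'pics/s17.png')
"
```

```text
jig [-0.0113 -0.0741] z 0.2521 Fjig [0.51 0.35] -1.25 M [0.02 0.06 0.02] w 0.0002989693763675378 clk 22.5
t [-0.0987 -0.2115  0.0027] w [-0.0025  0.001   0.0017] now jig [-0.0113 -0.0741] z 0.2521 F [ 0.49  0.39 -1.25] clk 22.5
t [-0.0986 -0.2111  0.1527] w [-0.0025  0.001   0.0017] now jig [-0.0113 -0.0741] z 0.2521 F [ 0.49  0.39 -1.25] clk 22.5
```

View pics/w17.png

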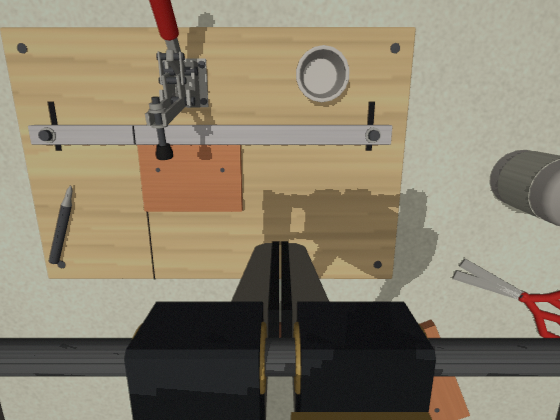

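View pics/s17.png

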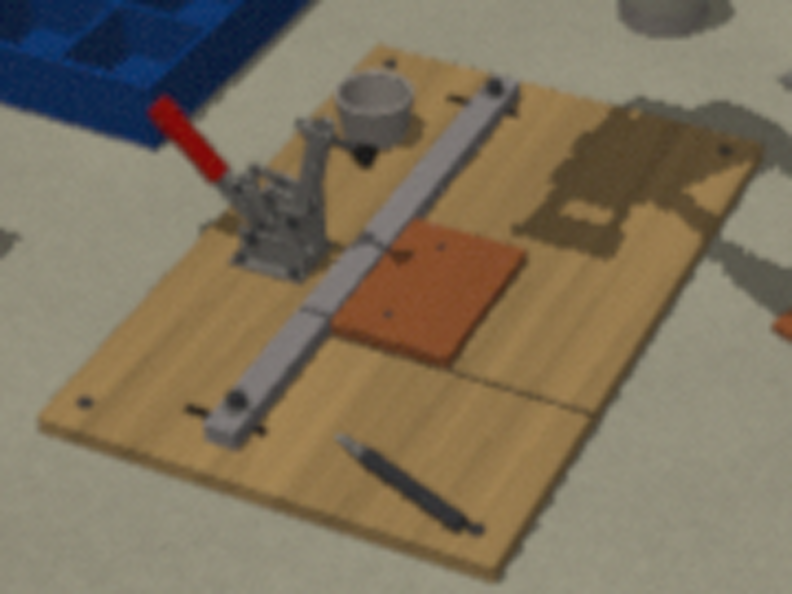

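The plate lies flush at the line (side view) and the handle is still open. I'm going over and down behind the handle grip.

>>> {"fn": "step_arm", "kwargs": {
  "commands": [
    {"tx": -0.015, "ty": -0.033, "tz": 0, "wx": 0, "wy": 0, "wz": 0},
    {"tx": -0.037, "ty": -0.08, "tz": 0, "wx": 0, "wy": 0, "wz": 0},
    {"tx": -0.062, "ty": -0.133, "tz": 0, "wx": 0, "wy": 0, "wz": 0},
    {"tx": -0.086, "ty": -0.185, "tz": 0, "wx": 0, "wy": 0, "wz": 0},
    {"tx": -0.0985, "ty": -0.2115, "tz": 0, "wx": 0, "wy": 0, "wz": 0},
    {"tx": -0.0985, "ty": -0.2115, "tz": 0.01, "wx": 0, "wy": 0, "wz": 0},
    {"tx": -0.0985, "ty": -0.2115, "tz": 0.05, "wx": 0, "wy": 0, "wz": 0},
    {"tx": -0.0985, "ty": -0.2115, "tz": 0.08, "wx": 0, "wy": 0, "wz": 0},
    {"tx": -0.0985, "ty": -0.2115, "tz": 0.1, "wx": 0, "wy": 0, "wz": 0},
    {"tx": -0.0985, "ty": -0.2115, "tz": 0.1, "wx": 0, "wy": 0, "wz": 0}
  ]
}}

```text
clock: 23.9
ee_pos: [0.7302, -0.017, 0.146]
eef_rot: [[0.07, -0.998, -0.008], [-0.998, -0.07, 0.005], [-0.005, 0.007, -1.0]]
wrist_force: [-0.8, 0.1, 0.1]
grip_width: 0.0005
```

```bash
python3 -c "
from h import *
from workcell import viewer,env
st();go(.2,.025,.097)
s=viewer.snapshot('side');crop(s,100,70,350,275,3,'pics/s18.png')
s=viewer.snapshot('wrist');cv2.imwrite('pics/w18.png',s['frame'][:,:,::-1])
"
```

```text
jig [0.1953 0.0256] z 0.146 Fjig [-0.83  0.14] 0.06 M [ 0.01 -0.03  0.06] w 0.0004967944738321954 clk 23.9
t [ 0.0009 -0.005   0.049 ] w [ 0.0072  0.0051 -0.0001] now jig [0.1953 0.0256] z 0.146 F [-0.84  0.08  0.06] clk 23.9
```

View pics/s18.png

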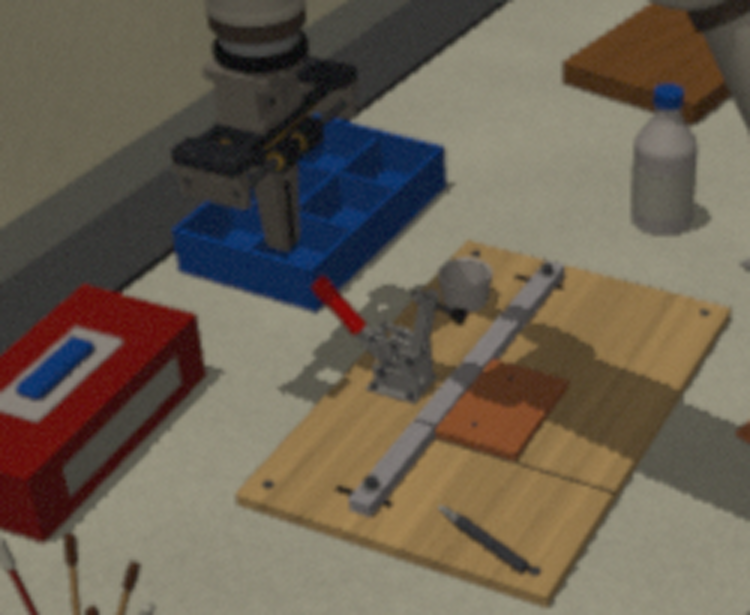

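View pics/w18.png

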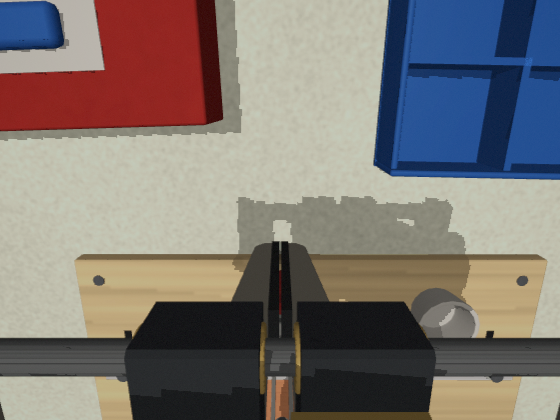

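The fingers stand behind the handle's end with clear space to the box and tray. I'll lower them.

>>> {"fn": "step_arm", "kwargs": {
  "commands": [
    {"tx": 0.001, "ty": -0.005, "tz": 0.015, "wx": 0.007, "wy": 0.005, "wz": 0},
    {"tx": 0.001, "ty": -0.005, "tz": 0.035, "wx": 0.007, "wy": 0.005, "wz": 0},
    {"tx": 0.001, "ty": -0.005, "tz": 0.046, "wx": 0.007, "wy": 0.005, "wz": 0},
    {"tx": 0.001, "ty": -0.005, "tz": 0.049, "wx": 0.007, "wy": 0.005, "wz": 0},
    {"tx": 0.001, "ty": -0.005, "tz": 0.049, "wx": 0.007, "wy": 0.005, "wz": 0}
  ]
}}

```text
clock: 24.62
ee_pos: [0.7375, -0.0176, 0.1006]
eef_rot: [[0.07, -0.998, 0.006], [-0.998, -0.07, -0.001], [0.001, -0.006, -1.0]]
wrist_force: [-0.1, -0.9, 0.0]
grip_width: 0.0001
```

```bash
python3 -c "
from h import *
from workcell import viewer,env
st();go(.15,.025,.1);go(.1,.025,.11)
s=viewer.snapshot('side');crop(s,130,90,330,240,3.9,'pics/s19.png')
"
```

```text
jig [0.2026 0.0246] z 0.1006 Fjig [-0.12 -0.87] 0.04 M [ 0.01  0.01 -0.02] w 0.00011201736897202124 clk 24.625
t [-0.0005  0.0526  0.0003] w [-0.0057 -0.0014  0.0003] now jig [0.2026 0.0246] z 0.1006 F [-0.06 -0.88  0.04] clk 24.625
t [-0.0005  0.1025 -0.01  ] w [-0.0057 -0.0014  0.0003] now jig [0.2026 0.0246] z 0.1006 F [-0.06 -0.88  0.04] clk 24.625
```

View pics/s19.png

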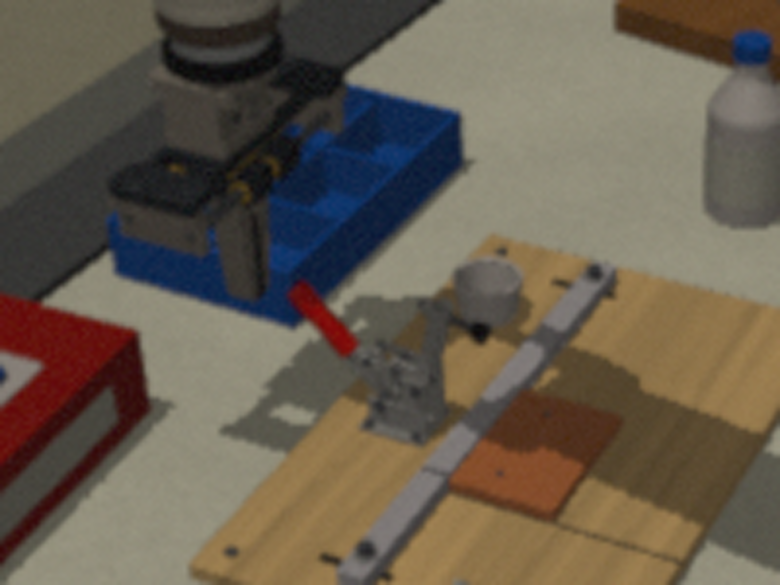

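The tip is level with the grip's end. I'll draw towards the fence.

>>> {"fn": "step_arm", "kwargs": {
  "commands": [
    {"tx": 0, "ty": 0.004, "tz": 0.004, "wx": 0, "wy": 0, "wz": 0},
    {"tx": 0, "ty": 0.01, "tz": 0.008, "wx": 0, "wy": 0, "wz": 0},
    {"tx": 0, "ty": 0.015, "tz": 0.008, "wx": 0, "wy": 0, "wz": 0},
    {"tx": 0, "ty": 0.019, "tz": 0.008, "wx": 0, "wy": 0, "wz": 0},
    {"tx": 0, "ty": 0.022, "tz": 0.008, "wx": 0, "wy": 0, "wz": 0},
    {"tx": 0, "ty": 0.025, "tz": 0.008, "wx": 0, "wy": 0, "wz": 0},
    {"tx": 0, "ty": 0.028, "tz": 0.008, "wx": 0, "wy": 0, "wz": 0},
    {"tx": 0, "ty": 0.031, "tz": 0.008, "wx": 0, "wy": 0, "wz": 0},
    {"tx": 0, "ty": 0.034, "tz": 0.008, "wx": 0, "wy": 0, "wz": 0},
    {"tx": 0, "ty": 0.037, "tz": 0.008, "wx": 0, "wy": 0, "wz": 0},
    {"tx": 0, "ty": 0.04, "tz": 0.008, "wx": 0, "wy": 0, "wz": 0}
  ]
}}

```text
clock: 26.05
ee_pos: [0.7003, -0.0208, 0.0955]
eef_rot: [[0.07, -0.997, 0.013], [-0.998, -0.07, -0.002], [0.003, -0.013, -1.0]]
wrist_force: [4.1, 0.5, 3.0]
grip_width: 0.0001
```

```bash
python3 -c "
from h import *
from workcell import viewer,env
st()
s=viewer.snapshot('side');crop(s,130,90,330,240,3.9,'pics/s20.png')
"
```

```text
jig [0.1653 0.024 ] z 0.0955 Fjig [4.17 0.2 ] 3.0 M [ 0.07 -0.63  0.02] w 0.00014120510676913036 clk 26.05
```

View pics/s20.png

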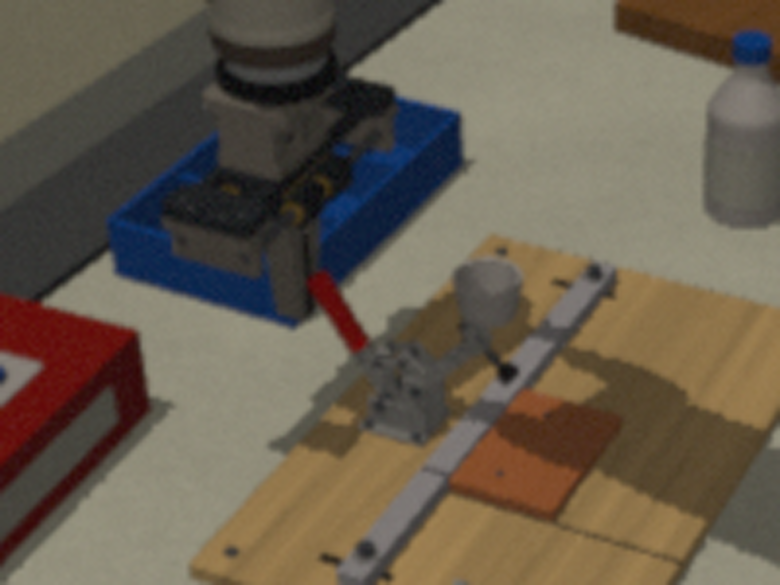

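The handle is coming over and the bar is swinging down, at about 4 N. I'll continue.

>>> {"fn": "step_arm", "kwargs": {
  "commands": [
    {"tx": 0, "ty": 0.003, "tz": 0, "wx": 0, "wy": 0, "wz": 0},
    {"tx": 0, "ty": 0.006, "tz": 0, "wx": 0, "wy": 0, "wz": 0},
    {"tx": 0, "ty": 0.009, "tz": 0, "wx": 0, "wy": 0, "wz": 0},
    {"tx": 0, "ty": 0.012, "tz": 0, "wx": 0, "wy": 0, "wz": 0},
    {"tx": 0, "ty": 0.015, "tz": 0, "wx": 0, "wy": 0, "wz": 0},
    {"tx": 0, "ty": 0.018, "tz": -0.001, "wx": 0, "wy": 0, "wz": 0},
    {"tx": 0, "ty": 0.021, "tz": -0.002, "wx": 0, "wy": 0, "wz": 0},
    {"tx": 0, "ty": 0.024, "tz": -0.003, "wx": 0, "wy": 0, "wz": 0},
    {"tx": 0, "ty": 0.027, "tz": -0.004, "wx": 0, "wy": 0, "wz": 0},
    {"tx": 0, "ty": 0.03, "tz": -0.005, "wx": 0, "wy": 0, "wz": 0},
    {"tx": 0, "ty": 0.033, "tz": -0.006, "wx": 0, "wy": 0, "wz": 0},
    {"tx": 0, "ty": 0.036, "tz": -0.008, "wx": 0, "wy": 0, "wz": 0},
    {"tx": 0, "ty": 0.039, "tz": -0.01, "wx": 0, "wy": 0, "wz": 0}
  ]
}}

```text
clock: 27.72
ee_pos: [0.6596, -0.0234, 0.104]
eef_rot: [[0.07, -0.997, 0.01], [-0.998, -0.07, -0.002], [0.002, -0.009, -1.0]]
wrist_force: [1.3, -0.3, -0.8]
grip_width: 0.0001
```

```bash
python3 -c "
from h import *
from workcell import viewer,env
st()
s=viewer.snapshot('side');crop(s,130,90,330,240,3.9,'pics/s21.png')
"
```

```text
jig [0.1245 0.0242] z 0.104 Fjig [ 1.24 -0.43] -0.79 M [ 0.04 -0.16  0.04] w 9.406468438430263e-05 clk 27.725
```

View pics/s21.png

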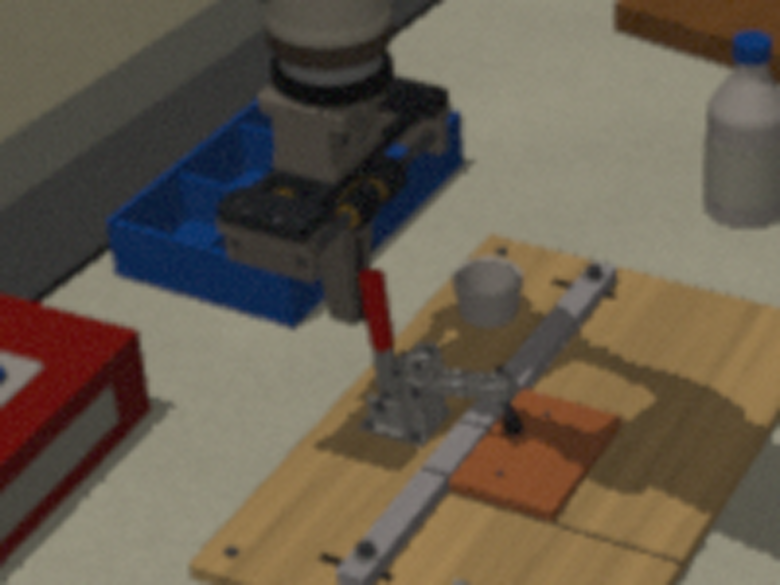

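The handle is nearly upright and the foot is just above the plate. The last stretch goes slowly.

>>> {"fn": "step_arm", "kwargs": {
  "commands": [
    {"tx": 0, "ty": 0.002, "tz": -0.001, "wx": 0, "wy": 0, "wz": 0},
    {"tx": 0, "ty": 0.004, "tz": -0.002, "wx": 0, "wy": 0, "wz": 0},
    {"tx": 0, "ty": 0.006, "tz": -0.003, "wx": 0, "wy": 0, "wz": 0},
    {"tx": 0, "ty": 0.008, "tz": -0.004, "wx": 0, "wy": 0, "wz": 0},
    {"tx": 0, "ty": 0.01, "tz": -0.005, "wx": 0, "wy": 0, "wz": 0},
    {"tx": 0, "ty": 0.012, "tz": -0.005, "wx": 0, "wy": 0, "wz": 0},
    {"tx": 0, "ty": 0.014, "tz": -0.005, "wx": 0, "wy": 0, "wz": 0},
    {"tx": 0, "ty": 0.0155, "tz": -0.005, "wx": 0, "wy": 0, "wz": 0},
    {"tx": 0, "ty": 0.017, "tz": -0.005, "wx": 0, "wy": 0, "wz": 0},
    {"tx": 0, "ty": 0.018, "tz": -0.005, "wx": 0, "wy": 0, "wz": 0},
    {"tx": 0, "ty": 0.019, "tz": -0.005, "wx": 0, "wy": 0, "wz": 0}
  ]
}}

```text
clock: 29.15
ee_pos: [0.6406, -0.0248, 0.1095]
eef_rot: [[0.07, -0.997, 0.01], [-0.998, -0.07, -0.002], [0.003, -0.01, -1.0]]
wrist_force: [2.9, 0.2, 2.2]
grip_width: 0.0004
```

```bash
python3 -c "
from h import *
from workcell import viewer,env
st()
s=viewer.snapshot('side');crop(s,130,90,330,240,3.9,'pics/s22.png')
"
```

```text
jig [0.1054 0.0241] z 0.1095 Fjig [ 2.94 -0.02] 2.17 M [ 0.15 -0.45 -0.06] w 0.00043472763637088935 clk 29.15
```

View pics/s22.png

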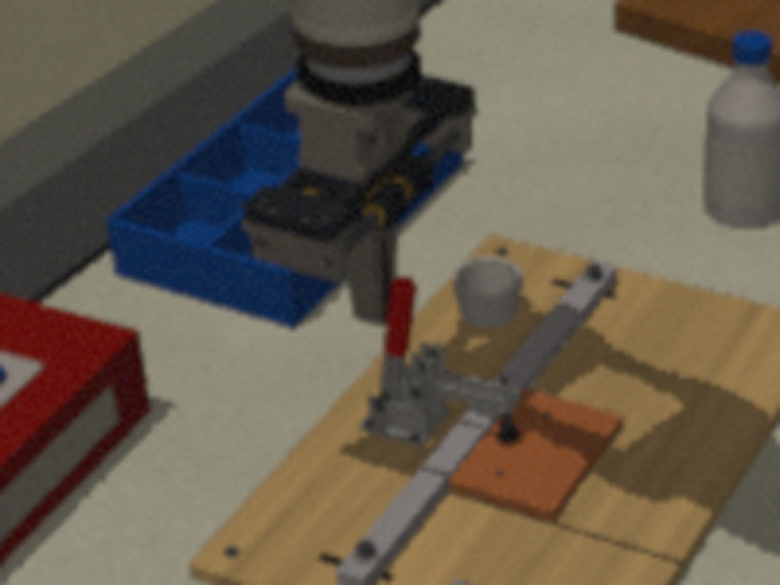

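Foot is near the plate and the handle is still short of its stop. I'll go on until the force rises.

>>> {"fn": "step_arm", "kwargs": {
  "commands": [
    {"tx": 0, "ty": 0.001, "tz": 0, "wx": 0, "wy": 0, "wz": 0},
    {"tx": 0, "ty": 0.002, "tz": 0, "wx": 0, "wy": 0, "wz": 0},
    {"tx": 0, "ty": 0.003, "tz": 0, "wx": 0, "wy": 0, "wz": 0},
    {"tx": 0, "ty": 0.004, "tz": 0, "wx": 0, "wy": 0, "wz": 0},
    {"tx": 0, "ty": 0.004, "tz": 0, "wx": 0, "wy": 0, "wz": 0}
  ]
}}

```text
clock: 29.82
ee_pos: [0.6372, -0.025, 0.1094]
eef_rot: [[0.07, -0.997, 0.012], [-0.998, -0.07, -0.002], [0.003, -0.012, -1.0]]
wrist_force: [6.2, 0.3, -1.1]
grip_width: 0.0004
```

```bash
python3 -c "
from h import *
st()"
```

```text
jig [0.1021 0.0241] z 0.1094 Fjig [ 6.17 -0.15] -1.15 M [ 0.17 -1.15  0.  ] w 0.0003946731238006112 clk 29.825
```

>>> {"fn": "step_arm", "kwargs": {
  "commands": [
    {"tx": 0, "ty": 0.001, "tz": 0, "wx": 0, "wy": 0, "wz": 0},
    {"tx": 0, "ty": 0.002, "tz": 0, "wx": 0, "wy": 0, "wz": 0},
    {"tx": 0, "ty": 0.002, "tz": 0, "wx": 0, "wy": 0, "wz": 0}
  ]
}}

```text
clock: 30.2
ee_pos: [0.637, -0.0251, 0.1096]
eef_rot: [[0.07, -0.997, 0.017], [-0.998, -0.07, -0.002], [0.003, -0.017, -1.0]]
wrist_force: [9.6, 0.2, -3.7]
grip_width: 0.0005
```

```bash
python3 -c "
from h import *
st()"
```

```text
jig [0.1018 0.0241] z 0.1096 Fjig [ 9.57 -0.46] -3.69 M [ 0.21 -1.7   0.01] w 0.0005438692781584182 clk 30.2
```

It's against its stop: 0.2 mm travel for 3.4 N more, at the predicted x ≈ 102 mm. One firmer push for certainty, then withdraw.

>>> {"fn": "step_arm", "kwargs": {
  "commands": [
    {"tx": 0, "ty": 0.0015, "tz": 0, "wx": 0, "wy": 0, "wz": 0},
    {"tx": 0, "ty": 0.003, "tz": 0, "wx": 0, "wy": 0, "wz": 0},
    {"tx": 0, "ty": 0.003, "tz": 0, "wx": 0, "wy": 0, "wz": 0}
  ]
}}

```text
clock: 30.58
ee_pos: [0.6366, -0.0252, 0.1098]
eef_rot: [[0.069, -0.997, 0.024], [-0.998, -0.069, -0.002], [0.003, -0.024, -1.0]]
wrist_force: [13.2, 2.3, -5.1]
grip_width: 0.0006
```

>>> {"fn": "step_arm", "kwargs": {
  "commands": [
    {"tx": 0, "ty": -0.005, "tz": 0, "wx": -0.01, "wy": 0, "wz": 0},
    {"tx": 0, "ty": -0.02, "tz": 0, "wx": -0.015, "wy": 0, "wz": 0},
    {"tx": 0, "ty": -0.04, "tz": -0.005, "wx": -0.015, "wy": 0, "wz": 0},
    {"tx": 0, "ty": -0.045, "tz": -0.05, "wx": -0.015, "wy": 0, "wz": 0},
    {"tx": 0, "ty": -0.045, "tz": -0.1, "wx": -0.015, "wy": 0, "wz": 0},
    {"tx": 0, "ty": -0.045, "tz": -0.14, "wx": -0.015, "wy": 0, "wz": 0},
    {"tx": 0.05, "ty": -0.045, "tz": -0.15, "wx": -0.015, "wy": 0, "wz": 0},
    {"tx": 0.1, "ty": -0.02, "tz": -0.15, "wx": -0.015, "wy": 0, "wz": 0},
    {"tx": 0.15, "ty": 0.02, "tz": -0.15, "wx": -0.015, "wy": 0, "wz": 0},
    {"tx": 0.18, "ty": 0.06, "tz": -0.15, "wx": -0.015, "wy": 0, "wz": 0},
    {"tx": 0.18, "ty": 0.09, "tz": -0.15, "wx": -0.015, "wy": 0, "wz": 0},
    {"tx": 0.18, "ty": 0.09, "tz": -0.15, "wx": -0.015, "wy": 0, "wz": 0}
  ]
}}

```text
clock: 32.08
ee_pos: [0.5537, -0.2109, 0.2574]
eef_rot: [[0.067, -0.998, 0.006], [-0.998, -0.067, -0.001], [0.002, -0.006, -1.0]]
wrist_force: [0.5, -0.3, -0.0]
grip_width: 0.0006
```

```bash
python3 -c "
from h import *
from workcell import viewer,env
st()
s=viewer.snapshot('side');crop(s,170,140,350,275,4.4,'pics/s23.png')
s=viewer.snapshot('wrist');cv2.imwrite('pics/w23.png',s['frame'][:,:,::-1])
s=viewer.snapshot('top');crop(s,210,110,390,250,4.4,'pics/t23.png')
"
```

```text
jig [ 0.0057 -0.1554] z 0.2574 Fjig [ 0.45 -0.34] -0.03 M [ 0.05 -0.06  0.02] w 0.0005647741616950485 clk 32.075
```

View pics/s23.png

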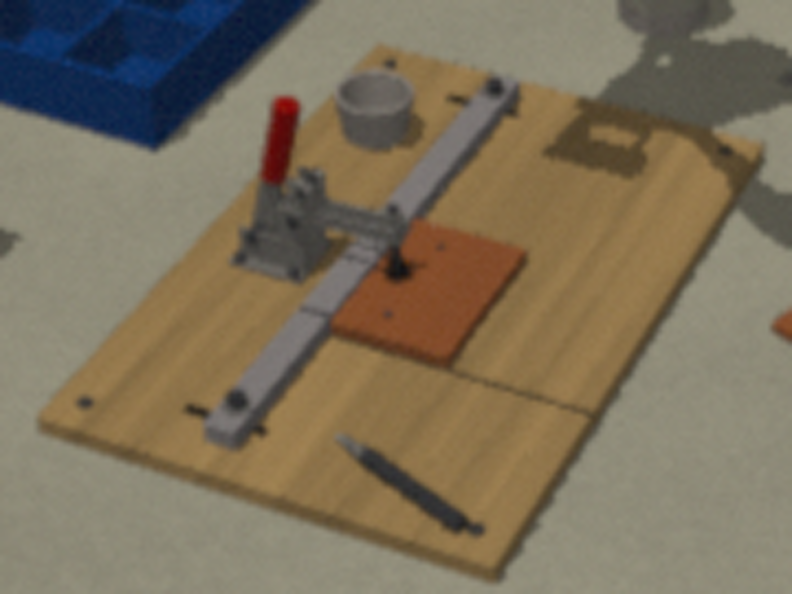

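View pics/w23.png

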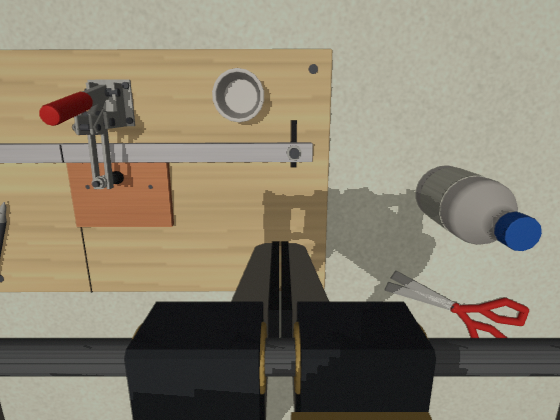

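View pics/t23.png

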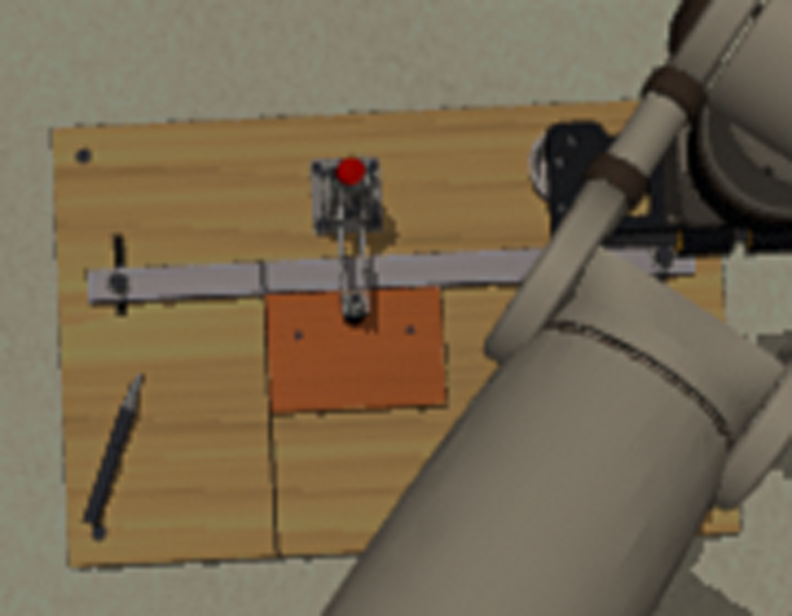

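The side view shows the foot standing on the plate, the handle over, and the plate flush at the line. Last numeric checks follow: handle end, lead against line, and squareness.

```bash
python3 -c "
from h import *
from workcell import viewer
t=viewer.snapshot('top');c=lambda x,y,z:toJ(at_z(t,(x+.5)/4.4-.5+210,(y+.5)/4.4-.5+110,z))
print('handle end',c(350,171,.1285),'tail',c(443,290,.025),c(447,405,.025),'lead',c(265,292,.025),c(272,412,.025),'foot',c(354,312,.04))
for r in range(178,206,3): print(r,t['frame'][r,266:276,1].tolist())
w=viewer.snapshot('wrist');f=w['frame']
print('w lead',toJ(at_z(w,69,170,.025)),toJ(at_z(w,77,224,.025)),'fenceline',toJ(at_z(w,62,153,.029)),'line',toJ(at_z(w,83,240,.015)),toJ(at_z(w,91,290,.015)))
crop(w,40,130,190,245,5,'pics/wz.png')
"
```

```text
handle end [0.0760563  0.02592532] tail [ 0.02161898 -0.03205302] [-0.0509915  -0.03042058] lead [0.02582147 0.0792748 ] [-0.05000592  0.07856553] foot [0.00783527 0.02484908]
178 [122, 123, 121, 99, 69, 73, 75, 74, 75, 75]
181 [111, 112, 114, 111, 48, 72, 75, 73, 74, 74]
184 [110, 110, 113, 109, 44, 69, 74, 72, 72, 74]
187 [116, 114, 116, 113, 49, 71, 75, 74, 74, 74]
190 [112, 112, 114, 110, 61, 72, 75, 74, 75, 75]
193 [105, 107, 108, 105, 65, 81, 74, 74, 75, 75]
196 [107, 106, 108, 105, 83, 65, 73, 73, 72, 73]
199 [103, 103, 105, 103, 85, 59, 73, 73, 73, 74]
202 [105, 105, 106, 106, 104, 49, 70, 72, 71, 72]
205 [108, 107, 106, 107, 104, 52, 103, 105, 103, 101]
w lead [0.01941556 0.07464103] [-0.04288427  0.07521707] fenceline [0.0384866  0.07689652] line [-0.06619173  0.07703105] [-0.13205997  0.07673134]
```

View pics/wz.png

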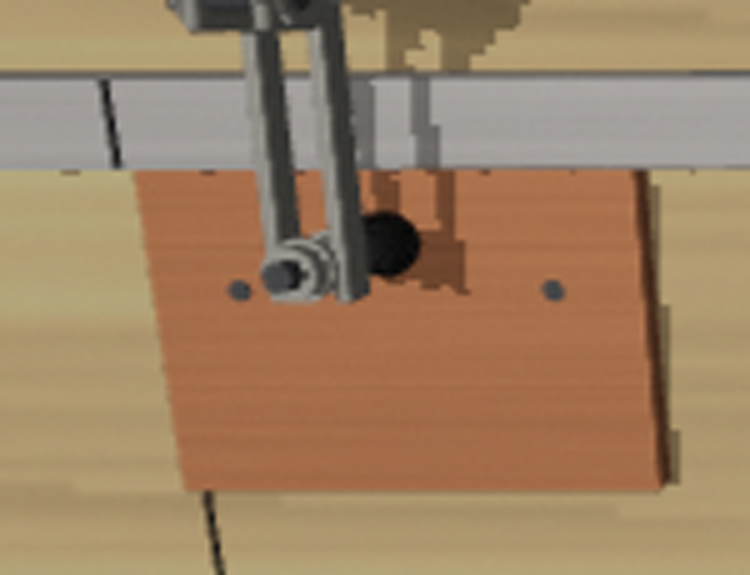

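```bash
python3 -c "
from h import *
from workcell import viewer
w=viewer.snapshot('wrist');f=w['frame'].astype(float)
L=[];E=[];T=[];F=[]
for r in range(231,288,3):
    c0=int(81+(r-231)*.13)-8; g=f[r,c0:c0+18,1];d=np.clip(np.median(g)-g,0,None);d[d<12]=0
    L.append(toJ(at_z(w,c0+(np.arange(18)*d).sum()/d.sum(),r,.015)))
for r in range(168,226,3):
    c0=int(67+(r-165)*.17)-9; g=f[r,c0:c0+18,1];wo=np.median(g[:4]);co=np.median(g[-4:]);E.append(toJ(at_z(w,c0-.5+np.clip((g-co)/(wo-co),0,1).sum(),r,.025)))
for r in range(148,163,2):
    g=f[r,52:70,1];d=np.clip(np.median(g)-g,0,None);d[d<12]=0;F.append(toJ(at_z(w,52+(np.arange(18)*d).sum()/d.sum(),r,.029)))
for n,a in zip('LEF',(L,E,F)): a=np.array(a);print(n,a.mean(0),a[:,1].std(),a[0],a[-1])
"
```

```text
L [-0.08952847  0.07721288] 0.00012050511163225436 [-0.0548416   0.07742147] [-0.12517792  0.07720855]
E [-0.01073532  0.07666546] 0.0001583203342343036 [0.02166552 0.07665666] [-0.04404348  0.0764919 ]
F [0.03636982 0.07749643] 0.00010805509753494523 [0.04384522 0.07738854] [0.02884993 0.07746133]
```

Measured from this new viewpoint, the edge is 0.6–0.8 mm short of the line's middle, so it lies on the 2 mm line. It is square to within 0.2 mm. The handle end is at jig x = 76 mm (closed is 76.5) and the foot at (8, 25). I'm handing it in.

```bash
python3 -c "
from workcell import env
print(env.sign_off())"
```

```text
the job is handed in; nothing more can be done
None
```

The plate is flat against the fence with its leading edge on the line, and the clamp is closed on it. I handed the job in at about 32 s of the 72 s allowed, with the arm clear of everything.

**Fence:** I pushed the plate square with both open fingers until I felt the fence, at about 9 N. That was about 107 mm short of the line.

**Slide:** I then pushed from the trailing end with shut fingers, reading about 3–4 N. Partway along, the gripper body was about to meet the raised clamp foot. I backed off, leaned the tool 18° and carried on.

**Clamp:** I drew the handle over to its stop. The last push read 13 N at the handle, not on the plate.

**Last checks:**

| Check | Measured | Wanted |
|---|---|---|
| Leading edge, short of the middle of the 2 mm line | 0.6–0.8 mm | on the line, not past it |
| Squareness along the leading edge | within 0.2 mm | square |
| Handle end, jig x | 76 mm | about 76.5 mm when closed |
| Rubber foot on the plate, jig x, y | about (8, 25) mm | (9, 25) mm |

**Disagreements:**
- **Line position:** the wrist camera placed the line and the plate edge about 2–3 mm short of where the top camera did. I therefore relied on the gap between them within one picture.
- **Gap to the line:** during the approach the top and wrist cameras differed by up to about 0.9 mm on the gap.
- **Forces:** I read them only at the end of each move, so brief peaks in between were not seen.

Everything else appeared unmoved in the final pictures.

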